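# Run a sample count on the physics bench

### The arm

A 6-joint arm with a two-finger parallel gripper is mounted at the origin on the work surface. World frame = base frame: x ahead of the robot, y to its left, z up, the work surface at z = 0. Lengths are in m, angles in rad, forces in N, time in s.
With the tool pointing down it reaches from about 0.275 to 0.725 m from the base axis. Payload 15.9 kg.
Tool frame: the origin (TCP) lies on the centre line of the jaws, within the pads' length; the fingertips stand 8 mm ahead of it and the grasp point (between the pads) lies 11 mm behind it; y points along the fingers, z is the direction in which the jaws open and shut, and the axes are right-handed (so a half turn about y gives the same grasp; the last joint's range is limited). The gripper opens to 85 mm and grips with 20 to 120 N. Pads are 22 mm wide; open, the fingers measure 114 mm over their backs; the gripper's body (76 mm by 85 mm) begins 54 mm behind the grasp point. The pads swing forward as they close: fully open they stand 13 mm farther back than shut.
Start: joints at [1.214, 0.213, -0.034, 1.323, 0, 1.571], TCP at [0.175, 0.468, 0.239] pointing down, gripper open.
Joint ranges: [-2.98, 2.98], [-0.74, 1.72], [-1.14, 1.35], [-2.1, 2.04], [-1.57, 1.44], [-3.14, 3.14]. Speed limits (rad/s): [1.89, 1.89, 2.39, 2.57, 3.14, 3.14].

### API

Orientations are given as a rotation vector (axis times angle).
In Python, from workcell import env gives the robot as it stands. The module is installed in compiled form; this text tells all that it offers.
- The arm moves only by the shell command python3 -m crank 'ROWS' [FORCE]. ROWS is JSON, a list of rows, each a list of 3 entries, a list of its own where there are three numbers: the shift along the tool's x, y, z in mm, then the turn, a rotation vector about the tool's x, y, z in degrees, then the opening, from -1 (shut) to 1 (fully open). In form: [[[x, y, z], [rx, ry, rz], fingers], ...]. A call has 1 to 10 rows; each row shifts and turns the pose as measured when the row begins, along the tool's axes as they then stand; what a row does not reach is not made up. A row lasts 1/8 s, in which the tool goes at most 62.5 mm and 10.7 degrees, less where a joint would pass 70% of its speed; a pose out of reach is approached as far as the arm can. A call with a gripper value outside its range is refused whole. The fingers move at their own pace and stop on an object; FORCE is the grip in N (left out, the last holds). Time passes only in rows, so rows that do not move let the fingers close. It gives the time, the measured TCP pose, the force and the opening at its end, in the units of the state.
- env.state(): the state, without advancing time (a new reading comes with each control period).
- env.snapshot(name): name is "scene" or "top"; returns (picture, depth): 400x640x3 uint8, red, green, blue; 400x640 float32, m along the optical axis (not along the pixel's ray), 0 where there is no reading.
- env.camera_model(name): a dict with "intrinsics" (3x3 intrinsics, pixels), "R" (3x3) and "t" (3): a world point X has camera coordinates R X + t. Camera axes: x right, y down, z forward; pixel columns grow to the right and rows downward; lengths in m; the calibration is good to about 2 mm. A picture is of the moment at which its call begins. camera_model takes no time and is no camera call.
- env.hand_in(): hands the job in, once; it reports no verdict.
Trained networks look in the newest picture that a camera, given by its name, has taken for a name from the list of things; names that differ only in an ending like _2 or _b are one class to them, and where a whole thing is asked for, a point or a joint stands for the part that bears it (a point fixed in the world has none). Each returns a list of dicts, best first, with "conf" (0 to 1); they miss things now and then, are a little off and sometimes report something else, mostly with a low value. They report only what shows in the picture. A call takes as long as a camera call. They do not tell look-alikes from the thing itself.
- env.recognise(camera, thing): "at" ([column, row] in pixels, amid what is visible of it).
- env.place_of(camera, thing): "at" ([column, row] in pixels: a listed point, or the origin of a listed thing).
The state is a dict: "t": time; "joint_pos": joint angles; "qvel": joint speeds; "tau": joint torques, N m; "eef_pos": TCP position; "orientation": TCP orientation; "force": force on the tool from outside, world axes, zero at the start; "moment": the same for the moment, N m; "opening": finger opening in m.
Only numpy, scipy, OpenCV 4.12 (cv2) and the standard library are available. Lean on these libraries where they do the work, as an engineer would, in place of code of your own. Each camera call takes 0.05 s, during which the arm holds its last target.

### The job

Zero the counter with its round key, then set every material sample (three or four small round or square blocks standing between the counter console and the sample changer) side by side in the tray of the sample changer, lift the plunger knob, swing the tray round to the detector and let the plunger drop home there. Only then press, one at a time, the third square key from the left, the first square key from the left, and the long bar key to start (left and right as you see them from the robot's side; press no other keys), and finally lift the plunger again, swing the tray back to its home station (the slot at the other end of its travel, a quarter turn from the detector) and let the plunger drop home with the samples still in the tray. Leave the beaker, phone and bobbin alone.

Things in the scene. Friction and masses are not known exactly. Their poses are not given: they have to be found in the camera images.
- sample_cyl: material sample, brass cylinder, 34 mm diameter, 32 mm tall; origin at its centre, z up as it stands at the start; may be absent
- sample_disc: material sample, grey plastic cylinder, 38 mm diameter, 30 mm tall; origin at its centre, z up as it stands at the start; may be absent
- sample_square: material sample, aluminium block, 30 x 30 x 30 mm, sides along its x and y axes; origin at its centre, z up as it stands at the start; may be absent
- sample_slab: material sample, dark steel block, 36 (its x) x 28 (its y) x 30 mm tall; origin at its centre, z up as it stands at the start; may be absent
- tray (a point): middle of the inner floor of the long aluminium sample tray carried on one end of the changer's swinging arm. Its x axis points outward from the arm's pivot, y along the tray, z up. Inside 52 mm (x) by 170 mm (y), with a lip 6 mm above the floor and 4 mm thick all round; the floor is 34 mm above the bench and 100 mm from the pivot. Long enough for four samples in a row along y
- pivot (a point): top of the arm on its vertical pivot, 44 mm above the bench. The changer's fixed round base (radius 130 mm, 12 mm high) lies around it; the fixed detector, a level tube 106 mm high, begins 178 mm from the pivot
- knob (a point): middle of the black round knob (26 mm diameter, 26 mm tall) of the sprung index plunger, which stands on the arm on the other side of the pivot from the tray, 85 mm from the pivot. When the pin is home this point is 27 mm above the arm's top (71 mm above the bench) and the knob's underside 14 mm above the arm; it rises with the plunger
- head (a joint): angle of the swinging arm in rad, growing counter-clockwise seen from above: 0 at the home station (pin slot), 0.785 at an unused middle slot, 1.571 at the measuring station, with the tray in front of the detector tube. Stops just beyond each end. Turns with little friction, stays where left; about 0.02 rad of play in a slot
- plunger (a joint): lift of the plunger in m: 0 = pin home in a slot (arm locked), over 0.010 = pin clear of the slots so that the arm can turn, 0.022 = top stop. A spring pulls it down with 4 N at 0 and 8 N at 0.020. Let go between slots the pin rides on the plate at 0.010, and drops home when the arm is brought over a slot. At the start the arm is left between the home and middle slots
- key_round_top (a point): centre of the top of the round white key, 28 mm diameter, on the console edge nearest the robot, right-hand side; 60 mm above the bench, 10 mm above the console's top face, when up. The console body is 190 x 240 mm, 50 mm high
- key_round (a joint): travel of that key in m, 0 up to 0.006 fully pressed; springs back; fully down takes 5 N
- key_1_top (a point): centre of the top of the square white key, 24 mm, number 1 from the left (as seen from the robot's side) in the row of four, 45 mm apart, between the bar and the display; 60 mm above the bench, 10 mm above the console's top face, when up. The console body is 190 x 240 mm, 50 mm high
- key_1 (a joint): travel of that key in m, 0 up to 0.006 fully pressed; springs back; fully down takes 5 N
- key_2_top (a point): centre of the top of the square white key, 24 mm, number 2 from the left (as seen from the robot's side) in the row of four, 45 mm apart, between the bar and the display; 60 mm above the bench, 10 mm above the console's top face, when up. The console body is 190 x 240 mm, 50 mm high
- key_2 (a joint): travel of that key in m, 0 up to 0.006 fully pressed; springs back; fully down takes 5 N
- key_3_top (a point): centre of the top of the square white key, 24 mm, number 3 from the left (as seen from the robot's side) in the row of four, 45 mm apart, between the bar and the display; 60 mm above the bench, 10 mm above the console's top face, when up. The console body is 190 x 240 mm, 50 mm high
- key_3 (a joint): travel of that key in m, 0 up to 0.006 fully pressed; springs back; fully down takes 5 N
- key_4_top (a point): centre of the top of the square white key, 24 mm, number 4 from the left (as seen from the robot's side) in the row of four, 45 mm apart, between the bar and the display; 60 mm above the bench, 10 mm above the console's top face, when up. The console body is 190 x 240 mm, 50 mm high
- key_4 (a joint): travel of that key in m, 0 up to 0.006 fully pressed; springs back; fully down takes 5 N
- key_bar_top (a point): centre of the top of the long white bar key, 22 x 70 mm (long side along the console's width), on the console edge nearest the robot, left-hand side; 60 mm above the bench, 10 mm above the console's top face, when up. The console body is 190 x 240 mm, 50 mm high
- key_bar (a joint): travel of that key in m, 0 up to 0.006 fully pressed; springs back; fully down takes 5 N
- beaker: glass beaker, 64 mm wide, 85 mm high; origin at the centre of its underside; a bystander, not to be disturbed
- phone: black phone lying flat, 150 x 74 x 9 mm; origin at the centre of its underside; a bystander, not to be disturbed
- bobbin: wooden bobbin, 48 mm wide, 40 mm high; origin at the centre of its underside; a bystander, not to be disturbed
Mind the look-alikes: they are no part of the job. What is shaped like the sample_cyl but pink or red is not meant.

How it is judged:
On the way, in this order (a step that is already met when the one before it is completed fails the run):
1. The round key is pressed to zero the counter, before all samples are loaded (value of joint key_round above 0.0045 m), for 0.05 s.
2. All samples present lie in the tray, let go (x of sample_cyl in the frame of tray between -0.018 and 0.018 m and y of sample_cyl in the frame of tray between -0.075 and 0.075 m and z of sample_cyl in the frame of tray between 0.005 and 0.024 m and x of sample_disc in the frame of tray between -0.018 and 0.018 m and y of sample_disc in the frame of tray between -0.075 and 0.075 m and z of sample_disc in the frame of tray between 0.005 and 0.024 m and x of sample_square in the frame of tray between -0.018 and 0.018 m and y of sample_square in the frame of tray between -0.075 and 0.075 m and z of sample_square in the frame of tray between 0.005 and 0.024 m and x of sample_slab in the frame of tray between -0.018 and 0.018 m and y of sample_slab in the frame of tray between -0.075 and 0.075 m and z of sample_slab in the frame of tray between 0.005 and 0.024 m and contact force between each of sample_cyl, sample_disc, sample_square, sample_slab and the fingers below 0.1 N), for 0.3 s.
3. The tray is at the detector and the plunger has dropped home there, let go (value of joint head above 1.52 rad and value of joint plunger below 0.003 m and contact force between plunger and the fingers below 0.1 N), for 0.3 s.
4. The third square key from the left is pressed (value of joint key_3 above 0.0045 m), for 0.05 s.
5. The first square key from the left is pressed (value of joint key_1 above 0.0045 m), for 0.05 s.
6. The bar key is pressed with the samples in the tray at the detector and the plunger home (value of joint key_bar above 0.0045 m and value of joint head above 1.52 rad and value of joint plunger below 0.003 m and x of sample_cyl in the frame of tray between -0.018 and 0.018 m and y of sample_cyl in the frame of tray between -0.075 and 0.075 m and z of sample_cyl in the frame of tray between 0.005 and 0.024 m and x of sample_disc in the frame of tray between -0.018 and 0.018 m and y of sample_disc in the frame of tray between -0.075 and 0.075 m and z of sample_disc in the frame of tray between 0.005 and 0.024 m and x of sample_square in the frame of tray between -0.018 and 0.018 m and y of sample_square in the frame of tray between -0.075 and 0.075 m and z of sample_square in the frame of tray between 0.005 and 0.024 m and x of sample_slab in the frame of tray between -0.018 and 0.018 m and y of sample_slab in the frame of tray between -0.075 and 0.075 m and z of sample_slab in the frame of tray between 0.005 and 0.024 m), for 0.05 s.
7. The tray is back at the home station with the plunger dropped home, let go (value of joint head below 0.05 rad and value of joint plunger below 0.003 m and contact force between plunger and the fingers below 0.1 N), for 0.3 s.
At the end, for the whole second after the job is handed in: Every sample present has its centre over the tray's inner floor (within 18 mm across and 75 mm along of its middle, not stacked), at rest; the arm is at the home station (within 0.05 rad) with the plunger home (under 3 mm); all keys are up (x of sample_cyl in the frame of tray between -0.018 and 0.018 m and y of sample_cyl in the frame of tray between -0.075 and 0.075 m and z of sample_cyl in the frame of tray between 0.005 and 0.024 m and x of sample_disc in the frame of tray between -0.018 and 0.018 m and y of sample_disc in the frame of tray between -0.075 and 0.075 m and z of sample_disc in the frame of tray between 0.005 and 0.024 m and x of sample_square in the frame of tray between -0.018 and 0.018 m and y of sample_square in the frame of tray between -0.075 and 0.075 m and z of sample_square in the frame of tray between 0.005 and 0.024 m and x of sample_slab in the frame of tray between -0.018 and 0.018 m and y of sample_slab in the frame of tray between -0.075 and 0.075 m and z of sample_slab in the frame of tray between 0.005 and 0.024 m and value of joint head below 0.05 rad and value of joint plunger below 0.003 m and value of joint each of key_round, key_1, key_2, key_3, key_4, key_bar below 0.002 m and linear speed of each of sample_cyl, sample_disc, sample_square, sample_slab below 0.03 m/s); the robot touches nothing.
It fails at once if A key that is not part of the sequence (second or fourth square key) is pressed (value of joint any of key_2, key_4 above 0.003 m).
It fails at once if Two keys are down at once (value of joint each of key_round, key_1 above 0.003 m or value of joint each of key_round, key_2 above 0.003 m or value of joint each of key_round, key_3 above 0.003 m or value of joint each of key_round, key_4 above 0.003 m or value of joint each of key_round, key_bar above 0.003 m or value of joint each of key_1, key_2 above 0.003 m or value of joint each of key_1, key_3 above 0.003 m or value of joint each of key_1, key_4 above 0.003 m or value of joint each of key_1, key_bar above 0.003 m or value of joint each of key_2, key_3 above 0.003 m or value of joint each of key_2, key_4 above 0.003 m or value of joint each of key_2, key_bar above 0.003 m or value of joint each of key_3, key_4 above 0.003 m or value of joint each of key_3, key_bar above 0.003 m or value of joint each of key_4, key_bar above 0.003 m).
It fails at once if A square key or the bar is pressed while the tray is not at the detector (value of joint any of key_1, key_3, key_bar above 0.003 m and value of joint head below 1.5 rad).
It fails at once if The beaker, phone or bobbin is disturbed (moved over 30 mm) (distance of any of beaker, phone, bobbin from where it was at the start of the episode above 0.03 m).
Of sample_cyl, sample_disc, sample_square, sample_slab only 3 to 4 are there at a start; the rules pass over those that are not, and their reading is None.
At some moment in a run one of sample_cyl, sample_disc, sample_square, sample_slab may be knocked a few centimetres aside while the robot is not near it.
Once in a run the grip may slacken for a moment while it holds something.
It also fails if it takes over 210 s, if anything falls off the work surface, if the arm or the gripper's body presses on something with over 40 N, if the wrist force passes 120 N, or if a joint passes its speed limit or range.

## Working session

There is one attempt and no reset: what is moved stays moved. The work goes in short steps, Python scripts to look and compute and a shell command to move; the robot and the scene stay as the last step left them, time stands still between calls to the robot, and variables do not carry over. Pictures are saved under pics/ and viewed, and the job is handed in when it is done.

```bash
mkdir -p pics; python3 - <<'E'
from workcell import env
import cv2
s=env.state();print(s)
for n in("scene","top"):
    p,d=env.snapshot(n);cv2.imwrite(f"pics/{n}0.png",p[:,:,::-1]);c=env.camera_model(n);print(n,c)
E
```

```text
{'t': 0.0, 'joint_pos': array([ 1.21400911e+00,  2.13384882e-01, -3.50318022e-02,  1.32353027e+00,
        2.33055892e-06,  1.57081912e+00]), 'qvel': array([ 0.00138855, -0.00290971, -0.00037641,  0.00082068, -0.0002429 ,
        0.00107003]), 'tau': array([-2.88018258e-03, -6.86171150e+01,  4.87112689e+01,  1.77874987e-02,
       -4.29496959e-05, -2.77342735e-05]), 'eef_pos': array([0.17451576, 0.46819996, 0.23881265]), 'orientation': array([-1.55373864,  0.28017541, -0.27984964]), 'force': array([-1.29150943, -0.14452756, -0.384825  ]), 'moment': array([ 0.02333434, -0.02594634, -0.07160637]), 'opening': 0.08519773419546273}
scene {'intrinsics': array([[382.77511809,   0.        , 319.2759369 ],
       [  0.        , 382.77511809, 200.99528646],
       [  0.        ,   0.        ,   1.        ]]), 'R': array([[-0.64210024,  0.76653445, -0.01149878],
       [ 0.45899392,  0.37238355, -0.80663193],
       [-0.61402921, -0.52321642, -0.59094222]]), 't': array([ 0.40664508, -0.21268808,  1.32399318])}
top {'intrinsics': array([[450.77821401,   0.        , 324.15228282],
       [  0.        , 450.77821401, 199.22780712],
       [  0.        ,   0.        ,   1.        ]]), 'R': array([[-0.01520807, -0.99963518, -0.02232099],
       [-0.99705223,  0.01684022, -0.07485492],
       [ 0.0752035 ,  0.0211168 , -0.99694459]]), 't': array([0.00198156, 0.61711057, 1.33645114])}
```

View pics/scene0.png

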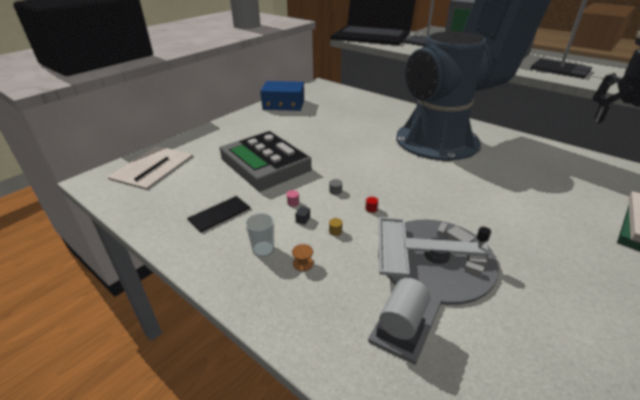

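View pics/top0.png

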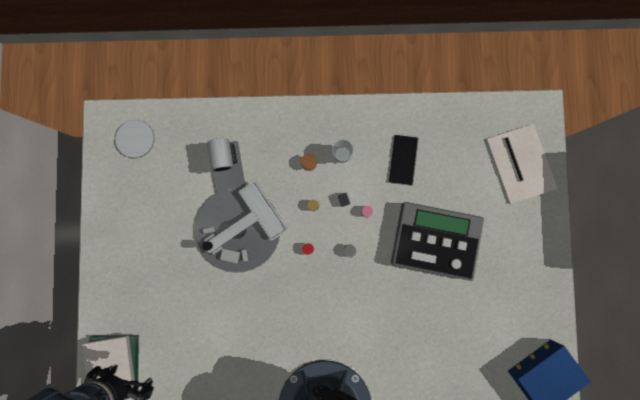

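```bash
cat > h.py <<'E'
import numpy as np,cv2
from workcell import env
from scipy.spatial.transform import Rotation as Ro
def w2p(n,X):
    c=env.camera_model(n);p=c["intrinsics"]@(c["R"]@np.array(X,float)+c["t"]);return p[:2]/p[2]
def p2w(n,uv,z):
    c=env.camera_model(n);r=np.linalg.solve(c["intrinsics"],np.array([uv[0],uv[1],1.]));
    r=c["R"].T@r;o=-c["R"].T@c["t"];return o+r*(z-o[2])/r[2]
def pd(n,d,u,v):
    c=env.camera_model(n);r=np.linalg.solve(c["intrinsics"],np.array([u,v,1.]))*d;return c["R"].T@(r-c["t"])
def crop(p,u0,u1,v0,v1,k,f): cv2.imwrite("pics/"+f,cv2.resize(p[v0:v1,u0:u1,::-1],None,fx=k,fy=k,interpolation=cv2.INTER_CUBIC))
def st():
    s=env.state();R=Ro.from_rotvec(s["orientation"]).as_matrix();return s,s["eef_pos"],R
E
python3 - <<'E'
from h import *
p,d=env.snapshot("top")
crop(p,180,390,120,280,3.8,"t1.png")
p2,_=env.snapshot("scene");crop(p2,190,510,120,360,2.5,"s1.png")
H=dict(sample_cyl=.016,sample_disc=.015,sample_square=.015,sample_slab=.015,tray=.034,pivot=.044,knob=.081,key_round_top=.06,key_1_top=.06,key_2_top=.06,key_3_top=.06,key_4_top=.06,key_bar_top=.06,beaker=0,phone=0,bobbin=0)
for k,z in H.items():
    for c in("top","scene"):
        for r in env.place_of(c,k)[:3]: print(k,c,np.round(r["at"],1),round(r["conf"],2),np.round(p2w(c,r["at"],z),4))
print(st()[2],env.state()["t"])
E
```

```text
sample_cyl top [307.7 249.3] 0.68 [0.4673 0.044  0.016 ]
sample_cyl top [312.2 204.6] 0.61 [0.6019 0.0287 0.016 ]
sample_cyl top [368.1 208.9] 0.44 [ 0.5861 -0.1401  0.016 ]
sample_cyl scene [292.8 198.9] 0.77 [ 0.5861 -0.1317  0.016 ]
sample_cyl scene [336.1 227.5] 0.68 [0.6063 0.0307 0.016 ]
sample_cyl scene [374.4 203.4] 0.47 [0.4659 0.0485 0.016 ]
sample_disc top [348.2 252.7] 0.58 [ 0.4554 -0.0775  0.015 ]
sample_disc scene [330.3 189.2] 0.62 [ 0.4861 -0.0832  0.015 ]
sample_disc scene [482.6 231.7] 0.36 [0.3979 0.3091 0.015 ]
sample_slab top [344.5 199.8] 0.47 [ 0.6149 -0.0694  0.015 ]
sample_slab scene [302.2 217. ] 0.57 [ 0.6269 -0.0611  0.015 ]
tray top [261.8 209.5] 0.7 [0.5885 0.1792 0.034 ]
tray top [235.6 229.8] 0.45 [0.5291 0.258  0.034 ]
tray scene [391.2 245.6] 0.65 [0.5952 0.176  0.034 ]
pivot top [236.5 231.1] 0.83 [0.5251 0.2532 0.044 ]
pivot scene [439.8 241.8] 0.77 [0.5274 0.2569 0.044 ]
pivot scene [286.9 150.1] 0.71 [ 0.4368 -0.2946  0.044 ]
knob top [445.7 245. ] 0.64 [ 0.4761 -0.3534  0.081 ]
knob scene [481.3 231.6] 0.66 [0.4843 0.3234 0.081 ]
key_round_top 
[... 795 characters left out ...]
146.5] 0.68 [ 0.4405 -0.2888  0.06  ]
beaker top [343.1 148.7] 0.81 [ 0.7744 -0.0684  0.    ]
beaker scene [264.3 248.8] 0.59 [ 0.7574 -0.0632  0.    ]
beaker scene [268.3 153.4] 0.34 [ 0.4348 -0.3849  0.    ]
phone top [402.6 160.3] 0.79 [ 0.7348 -0.2506  0.    ]
phone scene [221.2 215.5] 0.96 [ 0.7417 -0.2418  0.    ]
phone scene [302.6 215.7] 0.67 [ 0.6087 -0.0769  0.    ]
phone scene [269.9 134.7] 0.63 [ 0.3359 -0.4794  0.    ]
bobbin top [309.5 161.9] 0.59 [0.7352 0.0361 0.    ]
bobbin scene [303.6 263. ] 0.6 [0.7335 0.0383 0.    ]
[[ 9.37027436e-01  1.64171361e-05  3.49255758e-01]
 [-3.49255758e-01 -9.04059071e-06  9.37027436e-01]
 [ 1.85407853e-05 -1.00000000e+00 -2.73750221e-06]] 1.8
```

View pics/t1.png

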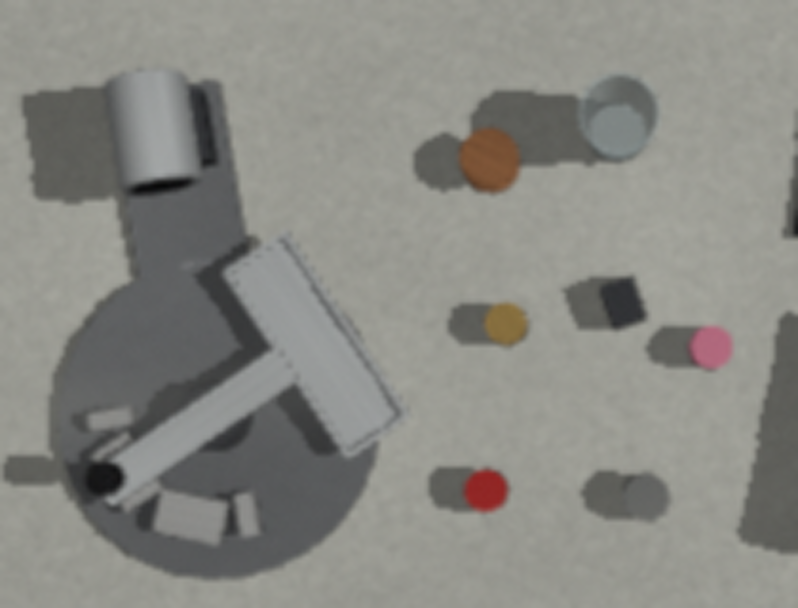

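View pics/s1.png

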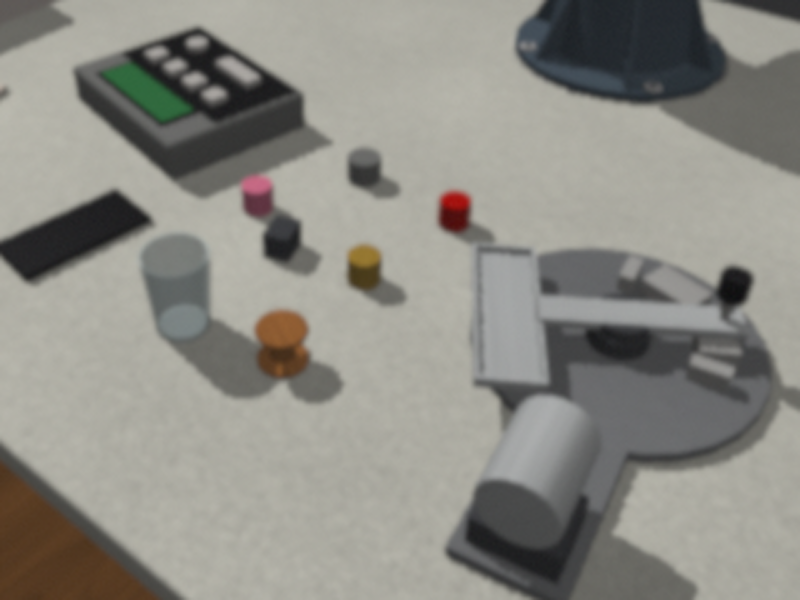

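```bash
cat >> h.py <<'E'
def cloud(n,d):
    c=env.camera_model(n);K=c["intrinsics"];h,w=d.shape
    u,v=np.meshgrid(np.arange(w),np.arange(h));P=np.stack([(u-K[0,2])/K[0,0]*d,(v-K[1,2])/K[1,1]*d,d],-1)-c["t"]
    return P@c["R"]
def samples(p,d,n="top",pr=True):
    W=cloud(n,d);m=(W[...,2]>.010)&(W[...,2]<.06)&(d>0)
    u0,u1,v0,v1=(285,390,180,270) if n=="top" else (0,640,0,400)
    if n!="top": m&=(W[...,0]>.38)&(W[...,0]<.68)&(W[...,1]>-.2)&(W[...,1]<.1)
    r=np.zeros_like(m);r[v0:v1,u0:u1]=1;m&=r
    k,l,s,ce=cv2.connectedComponentsWithStats(m.astype(np.uint8))
    for i in range(1,k):
        if s[i,4]<20: continue
        q=l==i;X=W[q];t=X[X[:,2]>X[:,2].max()-.008]
        print(n,"px",np.round(ce[i],1),"n",s[i,4],"zmax",round(float(np.median(t[:,2])),4),"xy",np.round(t[:,:2].mean(0),4),"ext",np.round(np.ptp(t[:,:2],axis=0),3),"rgb",p[q].mean(0).astype(int))
        if 1: 
            rc=cv2.minAreaRect((t[:,:2]*1000).astype(np.float32));print("   rect",np.round(rc[0],1),np.round(rc[1],1),round(rc[2],1))
E
python3 - <<'E'
from h import *
p,d=env.snapshot("top");np.savez("top.npz",p=p,d=d)
samples(p,d)
p2,d2=env.snapshot("scene");np.savez("sc.npz",p=p2,d=d2);samples(p2,d2,"scene")
W=cloud("top",d)
print("table z",np.median(W[270:300,300:400,2]))
# keys: bright above console
m=(W[...,2]>.053)&(W[...,2]<.08)&(p.min(2)>120);m[:,:390]=0;m[:,500:]=0
k,l,s,ce=cv2.connectedComponentsWithStats(m.astype(np.uint8))
for i in range(1,k):
    if s[i,4]>15:
        X=W[l==i];print("key",np.round(ce[i],1),s[i,4],np.round(X.mean(0),4),"p2w",np.round(p2w("top",ce[i],.06),4))
m=(W[...,2]>.045)&(W[...,0]>.3)&(W[...,0]<.6)&(W[...,1]<-.2);X=W[m][:,:2]*1000
print(cv2.minAreaRect(X[:, :2].astype(np.float32)))
# knob
m=(W[...,2]>.065)&(W[...,0]<.56)&(W[...,1]>.2)&(W[...,0]>.4)
print("knob",m.sum(),W[m].mean(0),W[m][:,2].max(),np.argwhere(m).mean(0)[::-1])
# tray
m=(W[...,2]>.028)&(W[...,2]<.06)&(W[...,0]>.42)&(W[...,1]>.08)&(W[...,1]<.36)&(W[...,0]<.72)
X=W[m];print("arm+tray n",len(X));cv2.imwrite("pics/m.png",cv2.resize((m*255).astype(np.uint8)[120:280,180:390],None,fx=3,fy=3))
E
```

```text
top px [343.8 199.3] n 118 zmax 0.0303 xy [ 0.6156 -0.067 ] ext [0.039 0.036] rgb [60 61 62]
   rect [615.6 -67.2] [35.4 27.7] 17.1
top px [313.1 205. ] n 102 zmax 0.0323 xy [0.5997 0.0251] ext [0.03 0.03] rgb [131 110  69]
   rect [599.7  25.4] [30.2 30.1] 88.8
top px [366.9 211.2] n 100 zmax 0.0324 xy [ 0.5793 -0.136 ] ext [0.03 0.03] rgb [169 105 122]
   rect [ 579.  -135.5] [29.9 30.1] 89.6
top px [307.9 248.9] n 102 zmax 0.0331 xy [0.4689 0.0444] ext [0.03 0.03] rgb [141  51  49]
   rect [468.8  42.1] [30.  29.6] 89.4
top px [349.8 250.6] n 126 zmax 0.0332 xy [ 0.4637 -0.081 ] ext [0.032 0.033] rgb [103 104 101]
   rect [463.4 -80.3] [27.  33.5] 43.8
scene px [335.4 184.7] n 158 zmax 0.0292 xy [ 0.468  -0.0792] ext [0.037 0.037] rgb [92 92 90]
   rect [466.7 -80.8] [34.6 36.5] 15.1
scene px [292.7 196.3] n 152 zmax 0.0316 xy [ 0.5846 -0.1335] ext [0.035 0.032] rgb [145  87 102]
   rect [ 583.1 -135.2] [31.3 33.2] 76.9
scene px [371.8 202.4] n 165 zmax 0.0314 xy [0.4749 0.0457] ext [0.034 0.033] rgb [127  44  40]
   rect [473.6  44.8] [32.8 31.2] 34.2
scene px [302.6 213.2] n 196
[... 244 characters left out ...]
le z 0.0001295900049155802
key [416.2 236.2] 56 [ 0.5022 -0.2743  0.0601] p2w [ 0.5022 -0.2743  0.06  ]
key [431.5 239.4] 55 [ 0.4922 -0.3183  0.0599] p2w [ 0.4922 -0.3183  0.06  ]
key [446.7 242.4] 54 [ 0.4828 -0.3617  0.0604] p2w [ 0.4828 -0.3618  0.06  ]
key [462.2 245.4] 56 [ 0.4738 -0.4061  0.0599] p2w [ 0.4738 -0.4061  0.06  ]
key [423.6 257.1] 160 [ 0.4417 -0.2936  0.06  ] p2w [ 0.4417 -0.2937  0.06  ]
key [456.2 263.6] 60 [ 0.4216 -0.3867  0.0599] p2w [ 0.4216 -0.3867  0.06  ]
((487.76885986328125, -339.9123840332031), (239.5789031982422, 189.21884155273438), 77.60822296142578)
knob 109 [0.49221998 0.4970196  0.08458862] 0.09958459700293114 [150.48623853 243.80733945]
arm+tray n 2154
```

View pics/m.png

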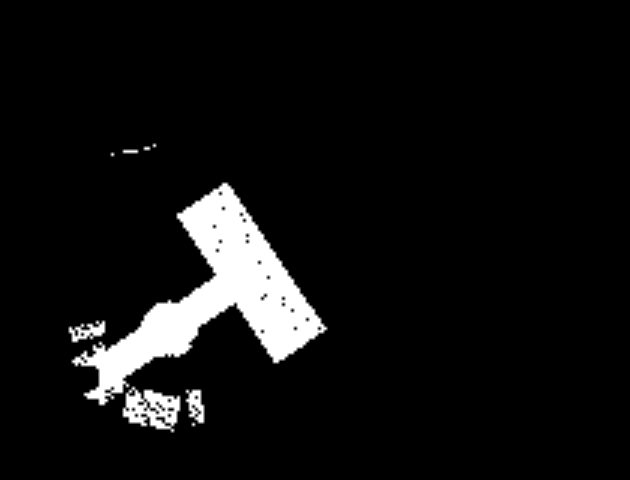

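```bash
python3 - <<'E'
from h import *
for n,f in(("top","top.npz"),("scene","sc.npz")):
    z=np.load(f);p,d=z["p"],z["d"];W=cloud(n,d)
    m=(W[...,2]>.028)&(W[...,2]<.05)&(W[...,0]>.42)&(W[...,1]>.08)&(W[...,1]<.36)&(W[...,0]<.72)
    a=np.array([.064,-.077]);a/=np.linalg.norm(a)
    pv=np.array([.526,.255]);
    for _ in range(3):
        s=(W[...,:2]-pv)@a
        X=W[m&(s>.07)&(s<.14)];rc=cv2.minAreaRect((X[:,:2]*1000).astype(np.float32));b=cv2.boxPoints(rc)
        c=np.array(rc[0])/1000
        e=[b[1]-b[0],b[2]-b[1]];sh=min(e,key=np.linalg.norm);sh=sh/np.linalg.norm(sh)
        if sh@a<0: sh=-sh
        a=sh; pv=c-.1*a
    print(n,"tray",np.round(rc[0],1),np.round(rc[1],1),"dir deg",np.degrees(np.arctan2(a[1],a[0])),"pivot",pv,"knob pred",pv-.085*a)
    k=(W[...,2]>.075)&(W[...,2]<.12)&(np.hypot(*np.moveaxis(W[...,:2]-(pv-.085*a),-1,0))<.04)
    print("knob",k.sum(),W[k].mean(0),W[k][:,2].max())
    # detector
    k=(W[...,2]>.085)&(np.hypot(*np.moveaxis(W[...,:2]-pv,-1,0))>.16)&(W[...,0]>.6)&(W[...,1]<.4)&(W[...,1]>.15)&(W[...,0]<.95)
    q=W[k];print("det",k.sum(),q.mean(0)); v=q.mean(0)[:2]-pv;print("det dir",np.degrees(np.arctan2(v[1],v[0])),cv2.minAreaRect((q[:,:2]*1000).astype(np.float32)))
    # base disc circle
    k=(W[...,2]>.008)&(W[...,2]<.02)&(np.hypot(*np.moveaxis(W[...,:2]-pv,-1,0))<.15)&(W[...,0]<pv[0]+.05)
    print("base",cv2.minEnclosingCircle((W[k][:,:2]*1000).astype(np.float32)))
E
```

```text
top tray [586.2 174.5] [178.9  60.1] dir deg -56.445347 pivot [0.53095915 0.2577868 ] knob pred [0.48397692 0.3286223 ]
knob 74 [0.48382699 0.32641938 0.09224042] 0.09958459700293114
det 600 [0.74866671 0.29169494 0.09978494]
det dir 8.852741674864752 ((749.0706176757812, 294.1088562011719), (87.52955627441406, 59.96733856201172), 8.869551658630371)
base ((516.8605346679688, 266.7752685546875), 134.97769165039062)
scene tray [589.2 175.7] [183.4  60.6] dir deg -57.1479 pivot [0.53499764 0.259695  ] knob pred [0.4888875  0.33110126]
knob 165 [0.49311091 0.33041278 0.08814663] 0.09719569077234662
det 1566 [0.7608249  0.29960119 0.09932825]
det dir 10.021344746207888 ((754.1810302734375, 295.5628356933594), (86.49224090576172, 60.20771408081055), 9.534089088439941)
base ((523.1013793945312, 263.81201171875), 129.2332000732422)
```

```bash
cat >> h.py <<'E'
def go(x,y,z,zang=None):
    s,p,R=st();a=np.degrees(np.arctan2(R[1,2],R[0,2]));dl=0
    if zang is not None: dl=(a-zang+90)%180-90
    # level correction included
    aa=np.radians(a-dl);Z=np.array([np.cos(aa),np.sin(aa),0]);Y=np.array([0,0,-1.]);X=np.cross(Y,Z);Rt=np.stack([X,Y,Z],1)
    rv=np.degrees(Ro.from_matrix(R.T@Rt).as_rotvec());D=np.array([x,y,z])-p
    print("t",round(s["t"],2),"tcp",np.round(p,4),"zang",round(a,1),"open",round(s["opening"],4),"F",np.round(s["force"],1),"j",np.round(s["joint_pos"],2))
    print("  rotvec",np.round(rv,1),"shift after rot",np.round(Rt.T@D*1000,1),"in current axes",np.round(R.T@D*1000,1))
E
python3 -c "
from h import *
go(.487,.3285,.15,33.2)"
```

```text
t 1.9 tcp [0.1746 0.4685 0.2393] zang 69.6 open 0.0855 F [-0.8 -0.8 -0.4] j [ 1.21  0.21 -0.03  1.32  0.    1.57]
  rotvec [-0.  36.4 -0. ] shift after rot [288.2  89.3 184.7] in current axes [341.6  89.3 -22.1]
```

```bash
python3 -m crank '[[[0,0,0],[0,9.1,0],0.2],[[0,0,0],[0,9.1,0],0.2],[[0,0,0],[0,9.1,0],0.2],[[0,0,0],[0,9.1,0],0.2],[[48,0,31],[0,0,0],0.2],[[48,0,31],[0,0,0],0.2],[[48,0,31],[0,0,0],0.2],[[48,0,31],[0,0,0],0.2],[[48,0,31],[0,0,0],0.2]]' 30; python3 -c "
from h import *
go(.487,.3285,.15,33.2)"
```

```text
t: 3.02
eef_pos: [0.4378, 0.3456, 0.2396]
orientation: [-1.423, 0.785, -0.785]
force: [0.6, 0.2, 0.6]
opening: 0.0513
t 3.02 tcp [0.4378 0.3456 0.2396] zang 32.3 open 0.0513 F [0.6 0.2 0.6] j [0.67 0.33 0.13 1.36 0.   1.68]
  rotvec [-0.1 -0.9 -0.1] shift after rot [41.3 89.6 31.8] in current axes [40.9 89.6 32.4]
```

```bash
python3 -m crank '[[[41,40,32],[0,-0.9,0],0.2],[[0,40,0],[0,0,0],0.2],[[0,0,0],[0,0,0],0.2]]' 30; python3 - <<'E'
from h import *
go(.487,.3285,.07,33.2)
p,d=env.snapshot("top");crop(p,180,390,120,280,3.8,"t2.png")
p,d=env.snapshot("scene");crop(p,360,560,140,300,4,"s2.png")
E
```

```text
t: 3.4
eef_pos: [0.4885, 0.3262, 0.1603]
orientation: [-1.425, 0.776, -0.777]
force: [-0.4, 0.5, 0.1]
opening: 0.051
t 3.4 tcp [0.4885 0.3262 0.1603] zang 32.9 open 0.051 F [-0.4  0.5  0.1] j [0.59 0.42 0.04 1.2  0.   1.59]
  rotvec [-0.1 -0.3 -0. ] shift after rot [-2.7 90.3 -0. ] in current axes [-2.7 90.3 -0.3]
```

View pics/s2.png

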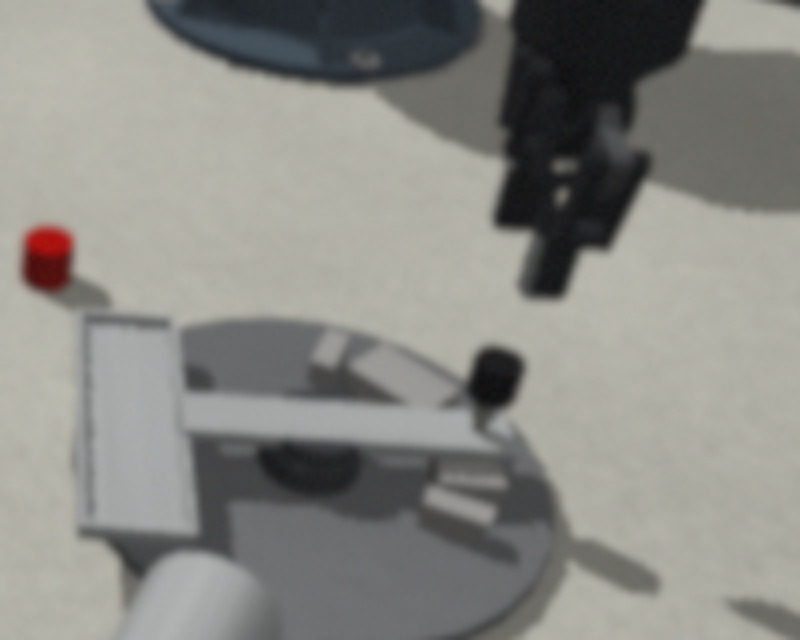

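```bash
python3 -c "
from h import *
print(w2p('scene',[.4885,.3262,.152]))"; python3 -m crank '[[[-2,30,0],[0,0,0],0.2],[[0,30,0],[0,0,0],0.2],[[0,28,0],[0,0,0],0.2],[[0,2,0],[0,0,0],0.2],[[0,0,0],[0,0,0],-1],[[0,0,0],[0,0,0],-1],[[0,0,0],[0,0,0],-1],[[0,0,0],[0,0,0],-1]]' 30;python3 - <<'E'
from h import *
go(.487,.3285,.07,33.2)
p,d=env.snapshot("scene");crop(p,360,560,140,300,4,"s3.png")
E
```

```text
[490.36182235 206.20589987]
t: 4.5
eef_pos: [0.4915, 0.3359, 0.0864]
orientation: [-1.408, 0.762, -0.778]
force: [-1.7, -2.1, -6.2]
opening: 0.0249
t 4.5 tcp [0.4915 0.3359 0.0864] zang 33.2 open 0.0249 F [-1.7 -2.1 -6.2] j [ 0.6   0.46 -0.09  1.01  0.    1.59]
  rotvec [-1.3  0.  -0.1] shift after rot [ 3.7 16.4 -7.8] in current axes [ 3.7 16.3 -8.2]
```

View pics/s3.png

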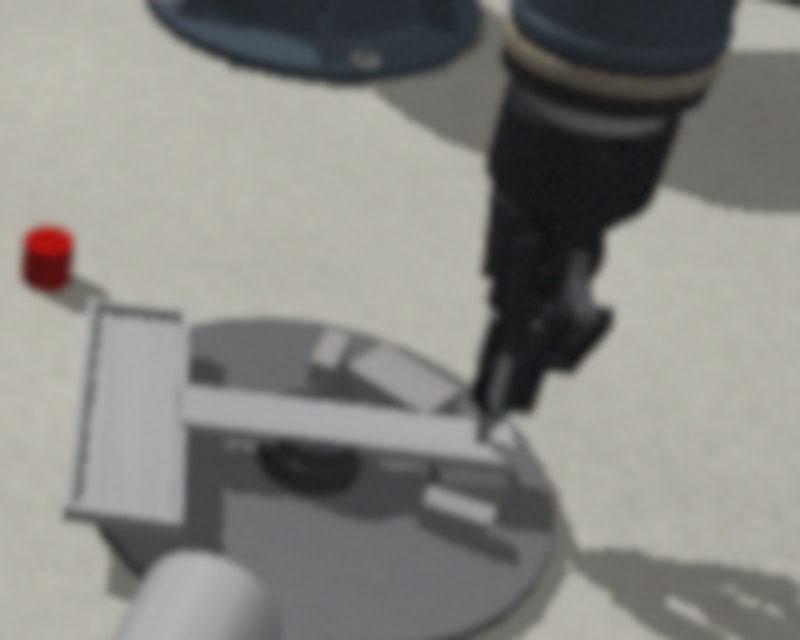

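```bash
python3 -m crank '[[[0,-4,0],[0,0,0],-1],[[0,0,0],[0,0,0],-1]]' 40;python3 - <<'E'
from h import *
go(.487,.3285,.07,33.2)
p,d=env.snapshot("top");crop(p,180,300,180,280,6,"t4.png")
E
```

```text
t: 4.8
eef_pos: [0.4915, 0.3359, 0.0907]
orientation: [-1.408, 0.762, -0.778]
force: [-0.0, -1.9, -8.2]
opening: 0.0244
t 4.8 tcp [0.4915 0.3359 0.0907] zang 33.2 open 0.0244 F [-0.  -1.9 -8.2] j [ 0.6   0.45 -0.08  1.02  0.    1.59]
  rotvec [-1.3  0.  -0.1] shift after rot [ 3.7 20.7 -7.8] in current axes [ 3.8 20.5 -8.3]
```

View pics/t4.png

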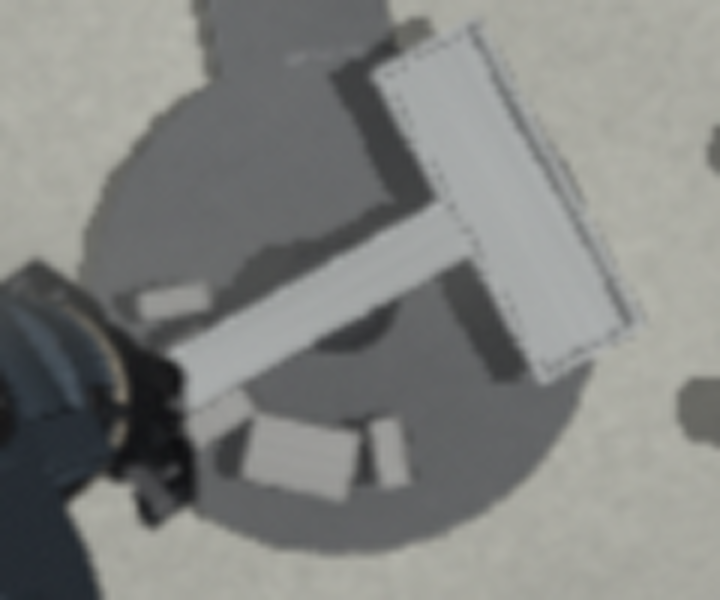

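```bash
python3 -m crank '[[[0.9,0,6.7],[0,4.5,0],-1],[[0.9,0,6.7],[0,4.5,0],-1],[[0.9,0,6.7],[0,4.5,0],-1],[[0,0,0],[0,0,0],-1]]' 40;python3 - <<'E'
from h import *
go(.519,.342,.09,9.3)
p=st()[1][:2]-np.array([.533,.2585]);print(np.degrees(np.arctan2(p[1],p[0])),np.hypot(*p))
E
```

```text
t: 5.35
eef_pos: [0.5105, 0.3435, 0.0905]
orientation: [-1.329, 0.948, -0.959]
force: [0.6, -0.7, -7.7]
opening: 0.0243
t 5.35 tcp [0.5105 0.3435 0.0905] zang 19.4 open 0.0243 F [ 0.6 -0.7 -7.7] j [ 0.59  0.49 -0.02  1.04  0.    1.82]
  rotvec [-1.2 10.1 -0.5] shift after rot [2.8 0.5 8.2] in current axes [4.2 0.7 7.5]
104.84683092945063 0.08788963619798577
```

```bash
python3 -m crank '[[[0.6,0,4.5],[0,3,0],-1],[[0.4,0,3],[0,2,0],-1],[[0,0,0],[0,0,0],-1]]' 40;python3 - <<'E'
from h import *
def pr():
    go(.519,.342,.09,9.3)
    p=st()[1][:2]-np.array([.533,.2585]);print(np.degrees(np.arctan2(p[1],p[0])),np.hypot(*p))
pr()
E
python3 -m crank '[[[0.2,0,1.8],[0,1,0],-1],[[0,0,0],[0,0,0],-1]]' 40
```

```text
t: 5.72
eef_pos: [0.5176, 0.345, 0.0905]
orientation: [-1.297, 1.012, -1.021]
force: [0.3, -0.3, -7.3]
opening: 0.0245
t 5.72 tcp [0.5176 0.345  0.0905] zang 14.6 open 0.0245 F [ 0.3 -0.3 -7.3] j [0.59 0.51 0.01 1.05 0.   1.9 ]
  rotvec [-1.1  5.3 -0.6] shift after rot [3.2 0.5 0.9] in current axes [3.3 0.5 0.6]
100.0937979276254 0.08785572090841845
t: 5.98
eef_pos: [0.5192, 0.3453, 0.0906]
orientation: [-1.29, 1.025, -1.033]
force: [1.0, 0.1, -7.3]
opening: 0.0251
```

```bash
python3 -m crank '[[[0.2,0,1.8],[0,1,0],-1],[[0,0,0],[0,0,0],-1]]' 40;python3 -m crank '[[[0.2,0,1.8],[0,1,0],-1],[[0,0,0],[0,0,0],-1]]' 40
```

```text
t: 6.22
eef_pos: [0.5203, 0.3454, 0.0904]
orientation: [-1.284, 1.04, -1.046]
force: [-2.0, -0.1, -6.9]
opening: 0.0243
t: 6.48
eef_pos: [0.5204, 0.3454, 0.0897]
orientation: [-1.28, 1.056, -1.057]
force: [-1.2, -0.6, -8.0]
opening: 0.0243
```

```bash
python3 -m crank '[[[0,6,0],[0,0,0],-1],[[0,6,0],[0,0,0],-1],[[0,0,0],[0,0,0],-1]]' 40;python3 -m crank '[[[0,4,0],[0,0,0],-1],[[0,0,0],[0,0,0],-1]]' 40
```

```text
t: 6.85
eef_pos: [0.5205, 0.3455, 0.0771]
orientation: [-1.28, 1.055, -1.057]
force: [-3.4, -1.5, -4.4]
opening: 0.0246
t: 7.1
eef_pos: [0.5206, 0.3455, 0.0744]
orientation: [-1.279, 1.055, -1.058]
force: [-5.2, -4.1, -3.1]
opening: 0.0244
```

```bash
python3 -m crank '[[[0,0,0],[0,0,0],0.2],[[0,0,0],[0,0,0],0.2],[[0,0,0],[0,0,0],0.2],[[0,-30,0],[0,0,0],0.2],[[0,-40,0],[0,0,0],0.2],[[-60,0,0],[0,0,0],0.2],[[-60,0,0],[0,0,0],0.2]]' 40;python3 - <<'E'
from h import *
go(.4216,-.3867,.12)
p,d=env.snapshot("top");crop(p,180,300,180,280,6,"t5.png");np.savez("top.npz",p=p,d=d)
p,d=env.snapshot("scene");crop(p,360,560,140,300,4,"s5.png");np.savez("sc.npz",p=p,d=d)
for n,f in(("top","top.npz"),("scene","sc.npz")):
    z=np.load(f);p,d=z["p"],z["d"];W=cloud(n,d)
    k=(W[...,2]>.062)&(W[...,2]<.12)&(np.hypot(W[...,0]-.519,W[...,1]-.342)<.025)
    print("knob",k.sum(),W[k].mean(0),np.percentile(W[k][:,2],[80,90,95]))
E
```

```text
t: 7.98
eef_pos: [0.4998, 0.4628, 0.1518]
orientation: [-1.268, 1.057, -1.064]
force: [1.6, -0.1, -0.6]
opening: 0.0513
t 7.97 tcp [0.4998 0.4628 0.1518] zang 11.1 open 0.0513 F [ 1.6 -0.1 -0.6] j [ 0.75  0.6   0.31  1.26 -0.    2.12]
  rotvec [-1.3  0.  -0.7] shift after rot [ 818.4   31.8 -240.8] in current axes [ 818.7   15.5 -241.4]
knob 78 [0.51810048 0.33974662 0.08132727] [0.08511732 0.08672088 0.08734038]
knob 189 [0.52752148 0.34351097 0.0776099 ] [0.08385891 0.0844531  0.08497897]
```

View pics/t5.png

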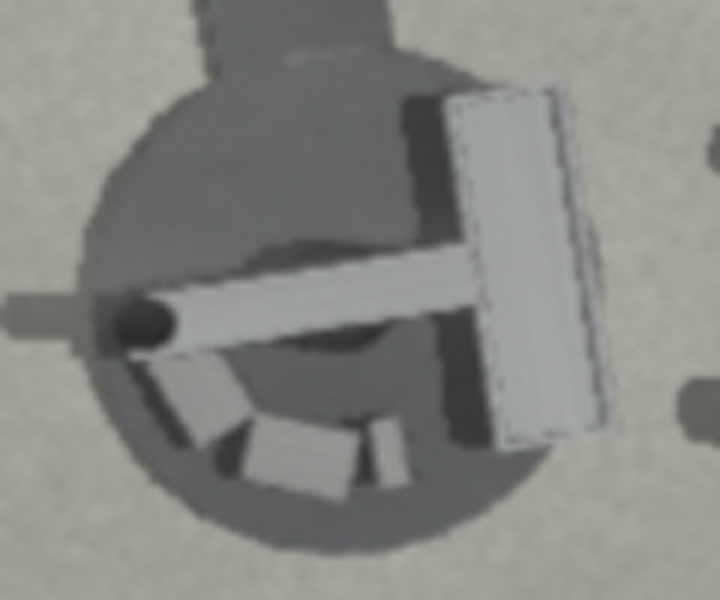

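View pics/s5.png

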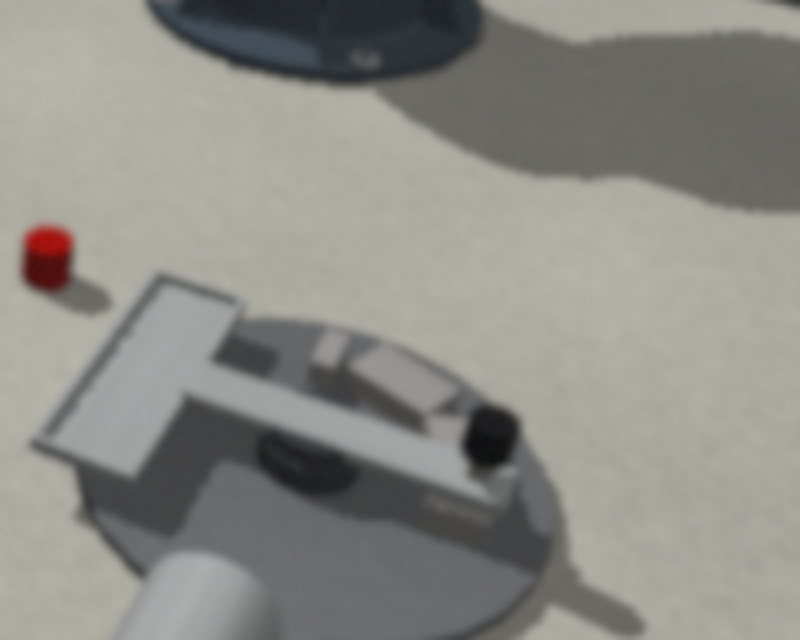

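```bash
python3 - <<'E'
from h import *
for n,f in(("top","top.npz"),("scene","sc.npz")):
    z=np.load(f);p,d=z["p"],z["d"];W=cloud(n,d)
    m=(W[...,2]>.028)&(W[...,2]<.05)&(W[...,0]>.42)&(W[...,1]>.08)&(W[...,1]<.36)&(W[...,0]<.72)
    a=np.array([np.cos(np.radians(-80.7)),np.sin(np.radians(-80.7))])
    pv=np.array([.533,.2585]);
    for _ in range(3):
        s=(W[...,:2]-pv)@a
        X=W[m&(s>.07)&(s<.14)];rc=cv2.minAreaRect((X[:,:2]*1000).astype(np.float32));b=cv2.boxPoints(rc)
        c=np.array(rc[0])/1000
        e=[b[1]-b[0],b[2]-b[1]];sh=min(e,key=np.linalg.norm);sh=sh/np.linalg.norm(sh)
        if sh@a<0: sh=-sh
        a=sh; pv=c-.1*a
    print(n,"tray",np.round(rc[0],1),np.round(rc[1],1),"dir deg",np.degrees(np.arctan2(a[1],a[0])),"pivot",pv,"knob pred",pv-.085*a)
E
python3 -m crank '[[[50,0,-15],[-1.3,0,-0.7],-1],[[60,0,-16],[0,0,0],-1],[[60,0,-16],[0,0,0],-1],[[60,0,-17],[0,0,0],-1],[[60,0,-18],[0,0,0],-1],[[60,0,-18],[0,0,0],-1],[[60,0,-18],[0,0,0],-1],[[60,0,-18],[0,0,0],-1],[[60,0,-18],[0,0,0],-1],[[60,0,-18],[0,0,0],-1]]' 40;python3 -c "
from h import *
go(.4216,-.3867,.10)"
```

```text
top tray [546.  158.6] [178.4  60.1] dir deg -81.366516 pivot [0.53096105 0.25747507] knob pred [0.51820144 0.34151193]
scene tray [549.6 158.9] [182.4  60.2] dir deg -81.39072 pivot [0.53467449 0.25774651] knob pred [0.52195037 0.34178875]
t: 9.32
eef_pos: [0.4496, -0.1457, 0.1494]
orientation: [-1.292, 1.048, -1.059]
force: [0.6, -0.5, 0.2]
opening: -0.0001
t 9.32 tcp [ 0.4496 -0.1457  0.1494] zang 11.9 open -0.0001 F [ 0.6 -0.5  0.2] j [-0.32  0.19 -0.3   1.08  0.    1.05]
  rotvec [-0.6 -0.   0. ] shift after rot [230.1  49.4 -77. ] in current axes [230.   48.6 -77.5]
```

```bash
python3 -m crank '[[[58,0,-19],[-0.6,0,0],-1],[[58,0,-19],[0,0,0],-1],[[58,0,-19],[0,0,0],-1],[[56,20,-18],[0,0,0],-1],[[0,20,0],[0,0,0],-1],[[0,0,0],[0,0,0],-1]]' 40;python3 - <<'E'
from h import *
go(.4236,-.3865,.0625)
p,d=env.snapshot("scene");crop(p,180,380,80,240,4,"s6.png")
for n in("top","scene"):
    if n=="top":p,d=env.snapshot("top")
    print(n,w2p(n,[*st()[1][:2],.06]))
E
```

```text
t: 10.07
eef_pos: [0.421, -0.3963, 0.1107]
orientation: [-1.298, 1.055, -1.066]
force: [0.7, 0.3, 0.1]
opening: -0.0002
t 10.07 tcp [ 0.421  -0.3963  0.1107] zang 11.5 open -0.0002 F [0.7 0.3 0.1] j [-0.75  0.42 -0.08  1.07 -0.    0.62]
  rotvec [-0.2 -0.   0.3] shift after rot [-9.1 48.2  4.5] in current axes [-9.4 48.1  4.3]
top [459.5161348  263.42954563]
scene [267.0284032  134.46825093]
```

View pics/s6.png

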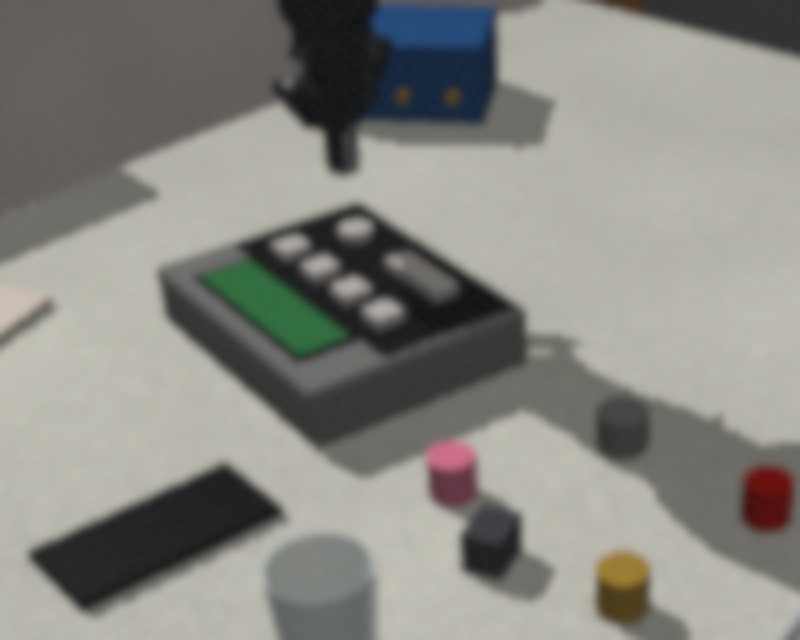

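```bash
python3 - <<'E'
from h import *
z=np.load("sc.npz");p,d=z["p"],z["d"];W=cloud("scene",d)
m=(W[...,2]>.053)&(W[...,2]<.08)&(p.min(2)>110)&(W[...,1]<-.2)&(W[...,0]>.35)
k,l,s,ce=cv2.connectedComponentsWithStats(m.astype(np.uint8))
for i in range(1,k):
    if s[i,4]>10: print("key",np.round(ce[i],1),s[i,4],"p2w",np.round(p2w("scene",ce[i],.06),4))
E
python3 -m crank '[[[-9,20,4],[0,0,0],-1],[[0,20,0],[0,0,0],-1],[[0,0,0],[0,0,0],-1]]' 40
```

```text
key [268.3 136.4] 26 p2w [ 0.4292 -0.3831  0.06  ]
key [252.4 140.5] 25 p2w [ 0.4802 -0.4019  0.06  ]
key [284.7 147.4] 83 p2w [ 0.4493 -0.2904  0.06  ]
key [259.4 145.8] 30 p2w [ 0.4904 -0.3586  0.06  ]
key [267.2 151.2] 32 p2w [ 0.4991 -0.315   0.06  ]
key [275.3 157.1] 34 p2w [ 0.509  -0.2708  0.06  ]
t: 10.55
eef_pos: [0.4268, -0.3861, 0.0755]
orientation: [-1.3, 1.045, -1.069]
force: [-0.7, -0.6, 1.5]
opening: 0.0002
```

```bash
python3 -m crank '[[[0,8,0],[0,0,0],-1],[[0,4,0],[0,0,0],-1],[[0,1,0],[0,0,0],-1]]' 40;python3 -m crank '[[[0,2,0],[0,0,0],-1],[[0,0,0],[0,0,0],-1]]' 40
```

```text
t: 10.92
eef_pos: [0.4283, -0.3867, 0.0648]
orientation: [-1.301, 1.042, -1.072]
force: [-2.2, 1.9, 3.2]
opening: 0.0002
t: 11.18
eef_pos: [0.4283, -0.3867, 0.0632]
orientation: [-1.301, 1.041, -1.072]
force: [-1.4, 1.9, 4.4]
opening: 0.0
```

```bash
python3 -m crank '[[[0,2,0],[0,0,0],-1],[[0,0,0],[0,0,0],-1]]' 40;python3 -m crank '[[[0,2,0],[0,0,0],-1],[[0,0,0],[0,0,0],-1],[[0,0,0],[0,0,0],-1]]' 40
```

```text
t: 11.42
eef_pos: [0.4284, -0.3868, 0.062]
orientation: [-1.301, 1.041, -1.073]
force: [-3.2, 4.0, 7.5]
opening: -0.0001
t: 11.8
eef_pos: [0.4284, -0.3869, 0.0623]
orientation: [-1.301, 1.04, -1.074]
force: [-1.5, 1.5, 4.2]
opening: -0.0002
```

```bash
python3 -m crank '[[[0,4,0],[0,0,0],-1],[[0,0,0],[0,0,0],-1]]' 40;python3 - <<'E'
from h import *
p,d=env.snapshot("scene");crop(p,220,320,100,180,8,"s7.png")
E
python3 -m crank '[[[0,-30,0],[0,0,0],0.5],[[0,-40,0],[0,0,0],0.5],[[0,0,0],[0,0,0],0.5]]' 40
```

```text
t: 12.05
eef_pos: [0.4287, -0.3871, 0.0621]
orientation: [-1.301, 1.038, -1.076]
force: [-4.8, 2.8, 8.1]
opening: -0.0
t: 12.48
eef_pos: [0.4278, -0.3863, 0.1333]
orientation: [-1.301, 1.037, -1.077]
force: [-0.1, -0.7, -0.9]
opening: 0.0544
```

View pics/s7.png

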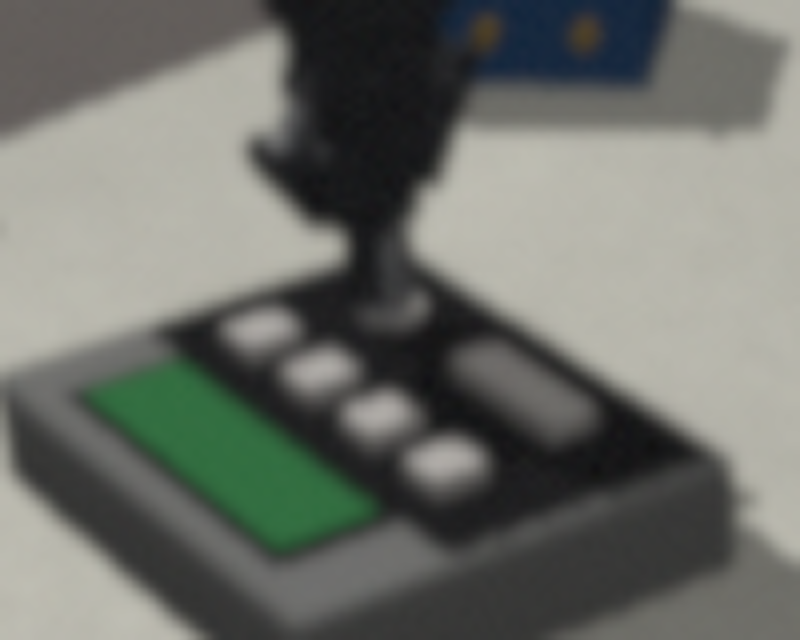

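```bash
cat >> h.py <<'E'
def both():
    for n in("top","scene"):
        p,d=env.snapshot(n);W=cloud(n,d)
        m=(W[...,2]>.010)&(W[...,2]<.05)&(d>0)&(W[...,0]>.38)&(W[...,0]<.70)&(W[...,1]>-.2)&(W[...,1]<.085)
        k,l,s,ce=cv2.connectedComponentsWithStats(m.astype(np.uint8))
        for i in range(1,k):
            if s[i,4]<40: continue
            q=l==i;X=W[q];t=X[X[:,2]>np.percentile(X[:,2],95)-.006]
            b=cv2.boxPoints(cv2.minAreaRect((t[:,:2]*1000).astype(np.float32)));e=max([b[1]-b[0],b[2]-b[1]],key=np.linalg.norm)
            print(n,np.round(ce[i]),"xy",np.round(b.mean(0)/1000,4),"long",round(float(np.degrees(np.arctan2(e[1],e[0])))%180),"len",round(float(np.linalg.norm(e))),"rgb",p[q].mean(0).astype(int))
E
python3 -m crank '[[[0,0,0],[0,-9.7,0],0.5],[[0,0,0],[0,-9.7,0],0.5],[[0,0,0],[0,-9.7,0],0.5],[[0,0,0],[0,-9.7,0],0.5],[[0,0,0],[0,-9.7,0],0.5],[[0,0,0],[0,-9.7,0],0.5],[[0,0,0],[0,-9.7,0],0.5],[[0,0,0],[0,-9.7,0],0.5],[[0,0,0],[0,-9.7,0],0.5]]'
python3 - <<'E'
from h import *
both()
go(.466,-.0805,.10,98.6)
E
```

```text
t: 13.6
eef_pos: [0.4262, -0.3852, 0.1242]
orientation: [-1.577, -0.17, 0.154]
force: [0.4, -0.9, 0.2]
opening: 0.0638
top [344. 199.] xy [ 0.6157 -0.0674] long 17 len 35 rgb [68 69 70]
top [313. 205.] xy [0.6003 0.0252] long 152 len 31 rgb [147 124  78]
top [367. 211.] xy [ 0.579  -0.1354] long 88 len 30 rgb [190 119 138]
top [308. 249.] xy [0.4688 0.0422] long 179 len 30 rgb [99 37 36]
top [350. 251.] xy [ 0.4625 -0.0825] long 90 len 36 rgb [77 78 76]
scene [335. 185.] xy [ 0.4662 -0.0808] long 39 len 38 rgb [69 69 67]
scene [293. 196.] xy [ 0.5839 -0.1338] long 40 len 34 rgb [151  91 107]
scene [372. 202.] xy [0.4733 0.0446] long 34 len 35 rgb [94 31 29]
scene [302. 213.] xy [ 0.6194 -0.0667] long 18 len 38 rgb [62 63 64]
scene [335. 225.] xy [0.6038 0.0266] long 37 len 35 rgb [125 105  59]
t 13.7 tcp [ 0.4262 -0.3851  0.1243] zang 101.6 open 0.0641 F [ 0.6  0.3 -0.3] j [-0.73  0.4  -0.08  1.08 -0.   -0.94]
  rotvec [0.7 3.  0.5] shift after rot [ 84.9  24.3 295.3] in current axes [100.3  21.5 290.6]
```

```bash
python3 -m crank '[[[0,0,0],[0.7,3,0.5],0.5],[[16,0,59],[0,0,0],0.5],[[16,5,59],[0,0,0],0.5],[[16,5,59],[0,0,0],0.5],[[16,5,59],[0,0,0],0.5],[[16,5,56],[0,0,0],0.5],[[0,0,0],[0,0,0],0.5]]';python3 - <<'E'
from h import *
go(.4645,-.0815,.02,98.6)
E
```

```text
t: 14.58
eef_pos: [0.4669, -0.0773, 0.0999]
orientation: [-1.568, -0.087, 0.088]
force: [0.7, -0.8, 0.9]
opening: 0.0641
t 14.57 tcp [ 0.4669 -0.0773  0.0999] zang 96.4 open 0.0641 F [ 0.7 -0.8  0.9] j [-0.16  0.23 -0.37  0.97  0.   -0.28]
  rotvec [-0.1 -2.2 -0. ] shift after rot [-3.  79.9 -3.8] in current axes [-2.8 79.9 -4. ]
```

```bash
python3 -m crank '[[[-3,30,-4],[0,-2,0],0.5],[[0,30,0],[0,0,0],0.5],[[0,18,0],[0,0,0],0.5],[[0,2,0],[0,0,0],0.5],[[0,0,0],[0,0,0],-1],[[0,0,0],[0,0,0],-1],[[0,0,0],[0,0,0],-1],[[0,0,0],[0,0,0],-1]]' 40;python3 - <<'E'
from h import *
go(.4645,-.0815,.02,98.6)
E
```

```text
t: 15.58
eef_pos: [0.4656, -0.0841, 0.0191]
orientation: [-1.569, -0.103, 0.098]
force: [1.0, 0.3, -0.2]
opening: 0.0364
t 15.57 tcp [ 0.4656 -0.0841  0.0191] zang 97.3 open 0.0364 F [ 1.   0.3 -0.2] j [-0.18  0.32 -0.49  0.76 -0.   -0.31]
  rotvec [ 0.1 -1.3  0.2] shift after rot [-0.7 -0.9  2.8] in current axes [-0.8 -0.9  2.7]
```

```bash
python3 -m crank '[[[0,-30,0],[0,0,0],-1],[[0,-40,0],[0,-1.3,0],-1],[[0,-10,0],[0,0,0],-1]]' 40;python3 - <<'E'
from h import *
go(.4964,.1510,.10,98.6)
E
```

```text
t: 15.95
eef_pos: [0.4648, -0.0839, 0.1009]
orientation: [-1.568, -0.12, 0.117]
force: [0.6, -0.0, -1.8]
opening: 0.0368
t 15.95 tcp [ 0.4648 -0.0839  0.1009] zang 98.6 open 0.0368 F [ 0.6 -0.  -1.8] j [-0.18  0.23 -0.37  0.97 -0.   -0.33]
  rotvec [0.  0.  0.1] shift after rot [ 66.4   0.9 227.5] in current axes [ 66.6   0.8 227.4]
```

```bash
python3 -m crank '[[[16,0,57],[0,0,0],-1],[[16,0,57],[0,0,0],-1],[[16,0,57],[0,0,0],-1],[[16,0,55],[0,0,0],-1],[[0,0,0],[0,0,0],-1]]' 40;python3 - <<'E'
from h import *
go(.4964,.1510,.054,98.6)
E
```

```text
t: 16.58
eef_pos: [0.4958, 0.1553, 0.0998]
orientation: [-1.569, -0.117, 0.111]
force: [-0.2, -0.9, -0.3]
opening: 0.0366
t 16.57 tcp [0.4958 0.1553 0.0998] zang 98.3 open 0.0366 F [-0.2 -0.9 -0.3] j [ 0.3   0.32 -0.26  0.99 -0.    0.16]
  rotvec [ 0.1 -0.3  0.2] shift after rot [-0.1 45.8 -4.3] in current axes [-0.2 45.8 -4.2]
```

```bash
python3 -m crank '[[[0,25,-4],[0,0,0],-1],[[0,18,0],[0,0,0],-1],[[0,2,0],[0,0,0],-1],[[0,0,0],[0,0,0],-1]]' 40;python3 - <<'E'
from h import *
go(.4964,.1510,.054,98.6)
p,d=env.snapshot("scene");crop(p,340,540,140,300,4,"s8.png")
E
```

```text
t: 17.08
eef_pos: [0.4956, 0.1499, 0.0526]
orientation: [-1.57, -0.115, 0.112]
force: [0.5, -0.2, -0.8]
opening: 0.0363
t 17.07 tcp [0.4956 0.1499 0.0526] zang 98.3 open 0.0363 F [ 0.5 -0.2 -0.8] j [ 0.3   0.36 -0.33  0.88 -0.    0.15]
  rotvec [ 0.1 -0.3  0.1] shift after rot [ 0.9 -1.4  1. ] in current axes [ 0.9 -1.4  1. ]
```

View pics/s8.png

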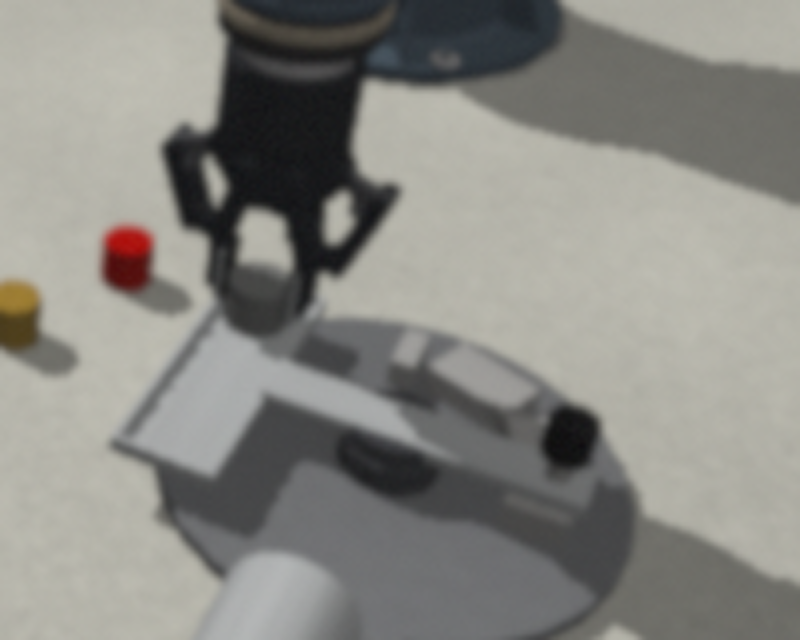

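```bash
python3 -m crank '[[[0,1,0],[0,0,0],-1],[[0,0,0],[0,0,0],0.45],[[0,0,0],[0,0,0],0.45],[[0,0,0],[0,0,0],0.45],[[0,-30,0],[0,0,0],0.45],[[0,-40,0],[0,0,0],0.45]]' 40;python3 - <<'E'
from h import *
both()
go(.602,.026,.10,98.6)
go(.6175,-.067,.10,107.5)
E
```

```text
t: 17.88
eef_pos: [0.4946, 0.1495, 0.1224]
orientation: [-1.571, -0.113, 0.114]
force: [0.5, 0.9, 0.8]
opening: 0.0619
top [344. 199.] xy [ 0.6157 -0.0673] long 17 len 35 rgb [65 67 68]
top [367. 211.] xy [ 0.5789 -0.1354] long 90 len 30 rgb [184 115 133]
top [315. 217.] xy [0.5636 0.0201] long 180 len 30 rgb [144 122  79]
top [308. 249.] xy [0.4688 0.0421] long 89 len 30 rgb [153  56  54]
scene [293. 196.] xy [ 0.5833 -0.1342] long 44 len 33 rgb [149  89 105]
scene [372. 202.] xy [0.4726 0.0445] long 8 len 35 rgb [131  45  41]
scene [302. 213.] xy [ 0.6193 -0.0658] long 15 len 36 rgb [62 63 63]
scene [343. 216.] xy [0.5677 0.0218] long 67 len 34 rgb [123 103  59]
t 17.98 tcp [0.4971 0.1503 0.1257] zang 98.3 open 0.0618 F [ 1.   0.7 -1. ] j [ 0.3   0.3  -0.22  1.05 -0.    0.15]
  rotvec [ 0.1 -0.3  0.3] shift after rot [  85.1   25.7 -138.6] in current axes [  85.7   26.4 -138.1]
t 17.98 tcp [0.4971 0.1503 0.1257] zang 98.3 open 0.0618 F [ 1.   0.7 -1. ] j [ 0.3   0.3  -0.22  1.05 -0.    0.15]
  rotvec [ 0.1 -9.2  0.3] shift after rot [  49.5   25.7 -243.5] in current axes [  87.7   26.6 -232.4]
```

```bash
python3 -m crank '[[[16,0,-46],[0,-0.3,0],0.45],[[16,10,-46],[0,0,0],0.45],[[17,15,-46],[0,0,0],0.45],[[0,0,0],[0,0,0],0.45]]' 40;python3 - <<'E'
from h import *
go(.5657,.021,.02,98.6)
E
```

```text
t: 18.48
eef_pos: [0.5686, 0.0182, 0.1001]
orientation: [-1.568, -0.126, 0.113]
force: [0.1, 0.8, 0.1]
opening: 0.0619
t 18.48 tcp [0.5686 0.0182 0.1001] zang 98.7 open 0.0619 F [0.1 0.8 0.1] j [ 0.03  0.41 -0.12  1.03 -0.   -0.12]
  rotvec [0.1 0.1 0.5] shift after rot [-2.4 80.1  3.2] in current axes [-3.1 80.   3.3]
```

```bash
python3 -m crank '[[[-2,30,3],[0,0,0.5],0.45],[[0,30,0],[0,0,0],0.45],[[0,18,0],[0,0,0],0.45],[[0,2,0],[0,0,0],0.45],[[0,0,0],[0,0,0],-1],[[0,0,0],[0,0,0],-1],[[0,0,0],[0,0,0],-1],[[0,0,0],[0,0,0],-1]]' 40;python3 - <<'E'
from h import *
go(.5657,.021,.02,98.6)
E
python3 -m crank '[[[0,-30,0],[0,0,0],-1],[[0,-40,0],[0,0,0],-1],[[0,-10,0],[0,0,0],-1]]' 40;python3 - <<'E'
from h import *
go(.5478,.1588,.10,98.6)
E
```

```text
t: 19.48
eef_pos: [0.5664, 0.0233, 0.0196]
orientation: [-1.568, -0.122, 0.119]
force: [-0.6, -0.3, -3.0]
opening: 0.0328
t 19.48 tcp [0.5664 0.0233 0.0196] zang 98.8 open 0.0328 F [-0.6 -0.3 -3. ] j [ 0.04  0.48 -0.23  0.86 -0.   -0.11]
  rotvec [0.  0.2 0.1] shift after rot [-1.  -0.4 -2.2] in current axes [-1.  -0.4 -2.2]
t: 19.85
eef_pos: [0.5653, 0.0232, 0.1008]
orientation: [-1.568, -0.12, 0.121]
force: [0.5, -0.0, -2.2]
opening: 0.0326
t 19.85 tcp [0.5653 0.0232 0.1008] zang 98.8 open 0.0326 F [ 0.5 -0.  -2.2] j [ 0.04  0.41 -0.12  1.04 -0.   -0.11]
  rotvec [ 0.   0.2 -0. ] shift after rot [  2.9   0.8 136.7] in current axes [  3.4   0.7 136.7]
```

```bash
python3 -m crank '[[[1,0,46],[0,0,0],-1],[[1,0,46],[0,0,0],-1],[[1,0,44],[0,0,0],-1],[[0,0,0],[0,0,0],-1]]' 40;python3 - <<'E'
from h import *
go(.5478,.1588,.054,98.6)
E
```

```text
t: 20.35
eef_pos: [0.5468, 0.1611, 0.0986]
orientation: [-1.569, -0.117, 0.12]
force: [0.5, -0.4, -2.5]
opening: 0.0323
t 20.35 tcp [0.5468 0.1611 0.0986] zang 98.7 open 0.0323 F [ 0.5 -0.4 -2.5] j [ 0.29  0.42 -0.11  1.04 -0.    0.14]
  rotvec [ 0.1  0.1 -0.1] shift after rot [ 0.6 44.6 -2.4] in current axes [ 0.7 44.6 -2.4]
```

```bash
python3 -m crank '[[[1,25,-2],[0,0,0],-1],[[0,18,0],[0,0,0],-1],[[0,1.5,0],[0,0,0],-1],[[0,0,0],[0,0,0],-1]]' 40
python3 -m crank '[[[0,0,0],[0,0,0],0.45],[[0,0,0],[0,0,0],0.45],[[0,0,0],[0,0,0],0.45],[[0,-30,0],[0,0,0],0.45],[[0,-40,0],[0,0,0],0.45],[[0,0,-60],[0,0,0],0.45],[[0,0,-60],[0,0,0],0.45],[[0,0,0],[0,0,0],0.45]]' 40;python3 - <<'E'
from h import *
both()
go(.6175,-.067,.10,107)
p,d=env.snapshot("scene");crop(p,290,490,140,300,4,"s9.png")
p,d=env.snapshot("top");crop(p,180,300,180,280,6,"t9.png")
E
```

```text
t: 20.85
eef_pos: [0.5489, 0.1586, 0.0526]
orientation: [-1.567, -0.119, 0.119]
force: [-2.8, 4.4, 8.8]
opening: 0.0327
t: 21.85
eef_pos: [0.5674, 0.0351, 0.1239]
orientation: [-1.569, -0.119, 0.12]
force: [-0.9, 0.3, -0.4]
opening: 0.0621
top [344. 199.] xy [ 0.6156 -0.0673] long 17 len 35 rgb [69 70 72]
top [367. 211.] xy [ 0.579  -0.1354] long 133 len 30 rgb [193 120 140]
scene [293. 196.] xy [ 0.583  -0.1337] long 4 len 32 rgb [155  93 109]
scene [372. 202.] xy [0.4733 0.0446] long 124 len 31 rgb [137  47  43]
scene [303. 213.] xy [ 0.6202 -0.0664] long 21 len 37 rgb [65 66 66]
t 21.95 tcp [0.5669 0.0381 0.1237] zang 98.9 open 0.062 F [-0.1  0.4  0.2] j [ 0.07  0.4  -0.08  1.1  -0.   -0.09]
  rotvec [ 0.  -8.1 -0.1] shift after rot [  17.7   23.7 -115.3] in current axes [  33.8   23.7 -111.6]
```

View pics/s9.png

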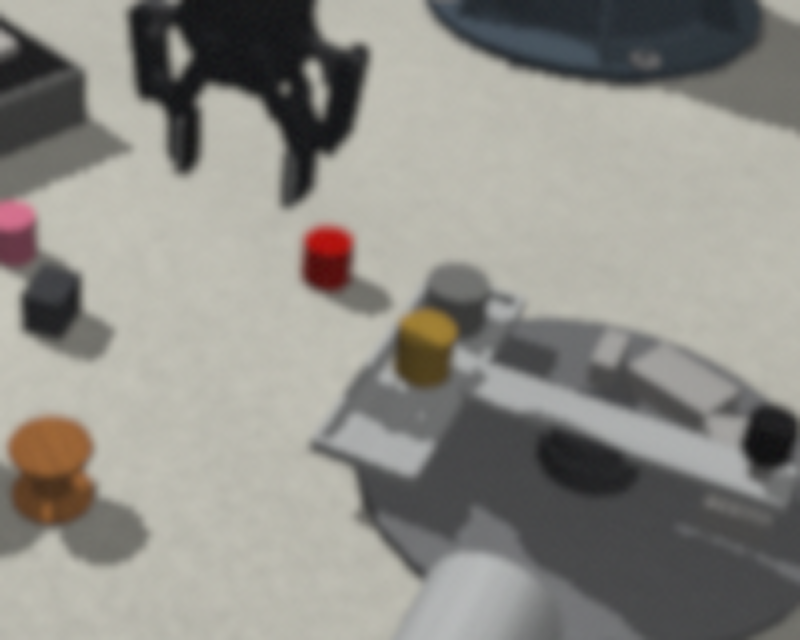

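View pics/t9.png

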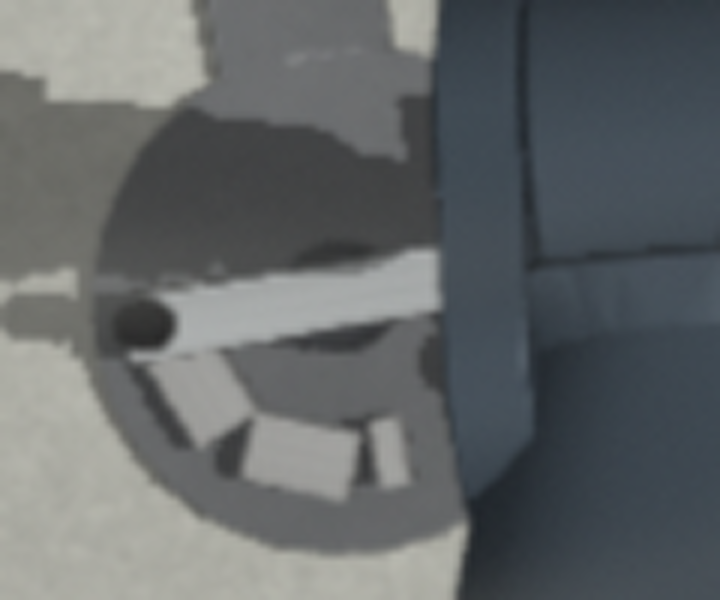

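```bash
python3 -m crank '[[[0,0,0],[0,-8.5,0],0.45],[[9,8,-57],[0,0,0],0.45],[[9,15,-57],[0,0,0],0.45],[[0,0,0],[0,0,0],0.45]]' 40;python3 - <<'E'
from h import *
go(.618,-.067,.02,107.5)
E
```

```text
t: 22.55
eef_pos: [0.6204, -0.0601, 0.0997]
orientation: [-1.556, -0.25, 0.252]
force: [-0.0, 0.6, -0.1]
opening: 0.0619
t 22.55 tcp [ 0.6204 -0.0601  0.0997] zang 108.3 open 0.0619 F [-0.   0.6 -0.1] j [-0.1   0.52  0.06  1.11 -0.   -0.42]
  rotvec [-0.   0.8 -0.1] shift after rot [-4.3 79.7 -5.9] in current axes [-4.3 79.7 -5.8]
```

```bash
python3 -m crank '[[[-4,30,-6],[0,0.8,0],0.45],[[0,30,0],[0,0,0],0.45],[[0,18,0],[0,0,0],0.45],[[0,2,0],[0,0,0],0.45],[[0,0,0],[0,0,0],-1],[[0,0,0],[0,0,0],-1],[[0,0,0],[0,0,0],-1],[[0,0,0],[0,0,0],-1]]' 40;python3 - <<'E'
from h import *
go(.618,-.067,.02,107.5)
E
python3 -m crank '[[[0,-30,0],[0,0,0],-1],[[0,-40,0],[0,0,0],-1],[[0,-10,0],[0,0,0],-1],[[0,0,0],[0,9,0],-1],[[0,0,0],[0,0,0],-1]]' 40;python3 - <<'E'
from h import *
go(.5992,.1666,.10,98.6)
E
```

```text
t: 23.55
eef_pos: [0.6196, -0.0593, 0.0207]
orientation: [-1.556, -0.248, 0.244]
force: [-0.3, -0.0, -1.9]
opening: 0.0269
t 23.55 tcp [ 0.6196 -0.0593  0.0207] zang 108.0 open 0.0269 F [-0.3 -0.  -1.9] j [-0.1   0.58 -0.06  0.93  0.   -0.41]
  rotvec [-0.   0.5  0.1] shift after rot [-3.9  0.7 -6.8] in current axes [-3.9  0.7 -6.8]
t: 24.18
eef_pos: [0.6183, -0.0595, 0.1012]
orientation: [-1.566, -0.12, 0.121]
force: [-0.8, -0.1, -3.0]
opening: 0.027
t 24.18 tcp [ 0.6183 -0.0595  0.1012] zang 98.8 open 0.027 F [-0.8 -0.1 -3. ] j [-0.1   0.52  0.05  1.11  0.   -0.25]
  rotvec [-0.1  0.2 -0. ] shift after rot [ 14.9   1.2 226.4] in current axes [ 15.7   1.5 226.4]
```

```bash
python3 -m crank '[[[4,0,56],[0,0,0],-1],[[4,0,56],[0,0,0],-1],[[4,0,56],[0,0,0],-1],[[3,0,54],[0,0,0],-1],[[0,0,0],[0,0,0],-1]]' 40;python3 - <<'E'
from h import *
go(.5992,.1666,.055,98.6)
E
```

```text
t: 24.8
eef_pos: [0.5956, 0.1674, 0.0967]
orientation: [-1.566, -0.13, 0.139]
force: [-0.0, 0.3, -2.7]
opening: 0.0268
t 24.8 tcp [0.5956 0.1674 0.0967] zang 99.8 open 0.0268 F [-0.   0.3 -2.7] j [0.27 0.52 0.04 1.1  0.   0.1 ]
  rotvec [-0.1  1.2 -0.3] shift after rot [ 3.5 41.7 -1.3] in current axes [ 3.7 41.7 -1.5]
```

```bash
python3 -m crank '[[[5,25,-1],[0,1,0],-1],[[0,15,0],[0,0,0],-1],[[0,2,0],[0,0,0],-1],[[0,0,0],[0,0,0],-1]]' 40
python3 -c "
from h import *
go(.5992,.1666,.055,98.6)"
python3 -m crank '[[[0,0,0],[0,0,0],0.45],[[0,0,0],[0,0,0],0.45],[[0,0,0],[0,0,0],0.45],[[0,-30,0],[0,0,0],0.45],[[0,-40,0],[0,0,0],0.45],[[0,-20,0],[0,0,0],0.45],[[0,0,0],[0,0,0],0.45]]' 40;python3 - <<'E'
from h import *
both()
go(.520,.342,.16,10)
p,d=env.snapshot("scene");crop(p,290,490,140,300,4,"s10.png")
E
```

```text
t: 25.3
eef_pos: [0.6009, 0.1668, 0.0539]
orientation: [-1.564, -0.125, 0.132]
force: [-1.0, 1.0, 1.8]
opening: 0.0269
t 25.3 tcp [0.6009 0.1668 0.0539] zang 99.4 open 0.0269 F [-1.   1.   1.8] j [ 0.27  0.56 -0.01  1.01  0.    0.11]
  rotvec [-0.2  0.8 -0.3] shift after rot [-1.7 -1.1  0.1] in current axes [-1.7 -1.1  0.1]
t: 26.18
eef_pos: [0.6008, 0.1647, 0.1454]
orientation: [-1.565, -0.124, 0.135]
force: [0.6, -0.5, -1.1]
opening: 0.0621
top [367. 211.] xy [ 0.579  -0.1354] long 89 len 30 rgb [190 119 137]
top [308. 249.] xy [0.4688 0.0422] long 89 len 30 rgb [158  58  56]
scene [293. 196.] xy [ 0.5829 -0.1344] long 34 len 31 rgb [156  93 110]
scene [371. 204.] xy [0.4778 0.0441] long 89 len 32 rgb [110  43  40]
t 26.27 tcp [0.5999 0.1645 0.1436] zang 99.4 open 0.0619 F [-0.4  1.  -0.4] j [0.27 0.51 0.14 1.22 0.   0.1 ]
  rotvec [ 0.3 89.4 -0.5] shift after rot [-188.7  -16.4  -47.9] in current axes [-49.9 -15.6 188.3]
```

View pics/s10.png

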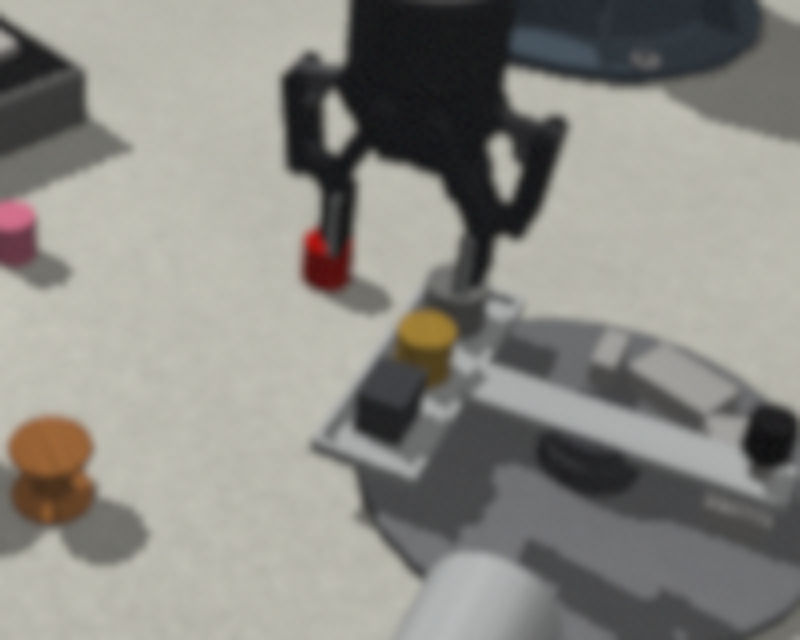

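```bash
python3 -m crank '[[[0,-15,0],[0,0,0],0.2],[[0,0,0],[0,9.9,0],0.2],[[0,0,0],[0,9.9,0],0.2],[[0,0,0],[0,9.9,0],0.2],[[0,0,0],[0,9.9,0],0.2],[[0,0,0],[0,9.9,0],0.2],[[0,0,0],[0,9.9,0],0.2],[[0,0,0],[0,9.9,0],0.2],[[0,0,0],[0,9.9,0],0.2],[[0,0,0],[0,9.9,0],0.2]]' 40;python3 - <<'E'
from h import *
go(.520,.342,.14,8.6)
E
```

```text
t: 27.58
eef_pos: [0.5986, 0.1641, 0.1603]
orientation: [-1.28, 1.123, -1.105]
force: [0.5, 0.2, -0.8]
opening: 0.0513
t 27.57 tcp [0.5986 0.1641 0.1603] zang 7.5 open 0.0513 F [ 0.5  0.2 -0.8] j [0.27 0.5  0.18 1.26 0.   1.71]
  rotvec [ 0.9 -1.1 -0. ] shift after rot [-187.7   20.3  -51.1] in current axes [-186.7   21.3  -54.3]
```

```bash
python3 -m crank '[[[-47,0,-13],[0,-1,0],0.3],[[-47,0,-13],[0,0,0],0.3],[[-47,0,-13],[0,0,0],0.3],[[-47,10,-13],[0,0,0],0.3],[[0,10,0],[0,0,0],0.3],[[0,0,0],[0,0,0],0.3]]' 40;python3 - <<'E'
from h import *
go(.520,.342,.07,8.6)
E
```

```text
t: 28.32
eef_pos: [0.5183, 0.3472, 0.1424]
orientation: [-1.286, 1.113, -1.095]
force: [0.3, -0.6, 0.4]
opening: 0.0558
t 28.32 tcp [0.5183 0.3472 0.1424] zang 8.3 open 0.0558 F [ 0.3 -0.6  0.4] j [0.59 0.51 0.15 1.22 0.01 2.01]
  rotvec [ 0.9 -0.3 -0. ] shift after rot [ 5.4 72.4  0.9] in current axes [ 5.4 72.4  2.1]
```

```bash
python3 -m crank '[[[5,20,2],[0.9,0,0],0.3],[[0,20,0],[0,0,0],0.3],[[0,0,0],[0,0,0],0.3]]' 40;python3 -m crank '[[[0,10,0],[0,0,0],0.3],[[0,10,0],[0,0,0],0.3],[[0,0,0],[0,0,0],0.3]]' 40; python3 - <<'E'
from h import *
go(.520,.342,.07,8.6)
E
```

```text
t: 28.7
eef_pos: [0.5228, 0.3397, 0.1033]
orientation: [-1.271, 1.104, -1.105]
force: [0.1, 0.3, 0.0]
opening: 0.0553
t: 29.08
eef_pos: [0.5242, 0.3391, 0.0839]
orientation: [-1.268, 1.104, -1.107]
force: [0.0, 0.3, 0.1]
opening: 0.0553
t 29.07 tcp [0.5242 0.3391 0.0839] zang 8.0 open 0.0553 F [0.  0.3 0.1] j [ 0.57  0.53  0.03  1.06 -0.    2.01]
  rotvec [-0.2 -0.6 -0.1] shift after rot [-3.5 13.9 -3.8] in current axes [-3.4 13.9 -3.8]
```

```bash
python3 -m crank '[[[-3,9,-4],[0,0,0],0.3],[[0,9,0],[0,0,0],0.3],[[0,0,0],[0,0,0],0.3]]' 40; python3 -m crank '[[[0,0,0],[0,0,0],-1],[[0,0,0],[0,0,0],-1]]' 40;python3 -m crank '[[[0,0,0],[0,0,0],-1],[[0,0,0],[0,0,0],-1]]' 40; python3 - <<'E'
from h import *
go(.520,.342,.07,8.6)
p,d=env.snapshot("scene");crop(p,360,560,140,300,4,"s11.png")
E
```

```text
t: 29.45
eef_pos: [0.5196, 0.342, 0.0649]
orientation: [-1.268, 1.104, -1.106]
force: [-0.6, 0.2, -0.4]
opening: 0.0557
t: 29.7
eef_pos: [0.5198, 0.3422, 0.0653]
orientation: [-1.268, 1.104, -1.107]
force: [0.8, -1.6, -0.7]
opening: 0.0246
t: 29.95
eef_pos: [0.5198, 0.3421, 0.0654]
orientation: [-1.268, 1.104, -1.107]
force: [0.2, 0.0, -1.8]
opening: 0.0246
t 29.95 tcp [0.5198 0.3421 0.0654] zang 8.0 open 0.0246 F [ 0.2  0.  -1.8] j [ 0.58  0.54 -0.01  1.02 -0.    2.01]
  rotvec [-0.2 -0.6 -0.1] shift after rot [ 0.1 -4.6  0.2] in current axes [ 0.1 -4.6  0.2]
```

View pics/s11.png

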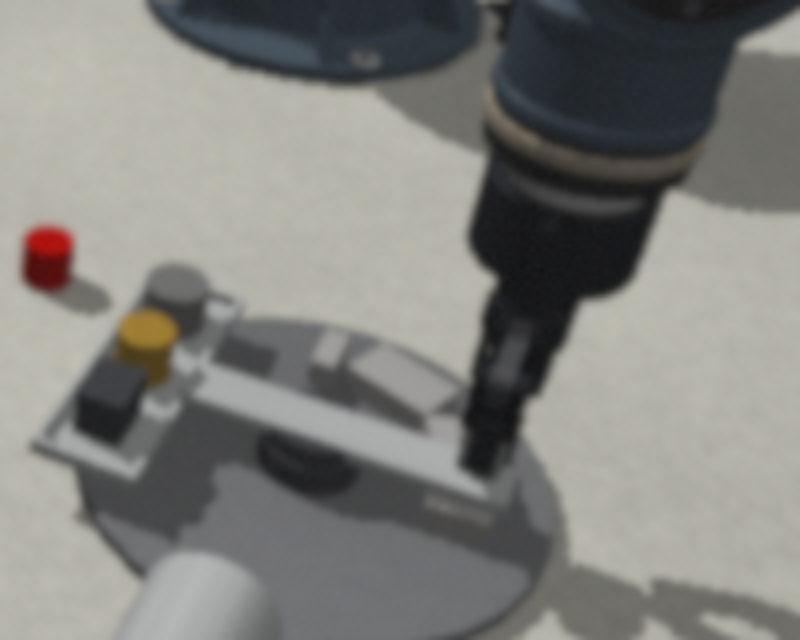

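```bash
python3 -m crank '[[[0,-5,0],[0,0,0],-1],[[0,-5,0],[0,0,0],-1],[[0,-5,0],[0,0,0],-1],[[0,0,0],[0,0,0],-1]]' 60; python3 - <<'E'
from h import *
go(.520,.342,.081,8.6)
E
```

```text
t: 30.5
eef_pos: [0.5196, 0.3421, 0.081]
orientation: [-1.268, 1.104, -1.106]
force: [1.7, 1.5, -6.8]
opening: 0.0243
t 30.5 tcp [0.5196 0.3421 0.081 ] zang 8.0 open 0.0243 F [ 1.7  1.5 -6.8] j [ 0.58  0.53  0.02  1.05 -0.    2.01]
  rotvec [-0.2 -0.6 -0.1] shift after rot [ 0.2 -0.   0.3] in current axes [ 0.2 -0.   0.3]
```

```bash
cat >> h.py <<'E'
def kn(tgt=None):
    s,p,R=st();q=p[:2]-np.array([.5328,.2576]);a=np.degrees(np.arctan2(q[1],q[0]));r=np.hypot(*q);z=np.degrees(np.arctan2(R[1,2],R[0,2]))
    print("knob ang",round(a,2),"head",round(np.radians(a-98.9),3),"r",round(r,4),"zang-(ang-90)",round(z-(a-90),2),"z",round(p[2],4),"open",round(s["opening"],4),"F",np.round(s["force"],1))
E
python3 -m crank '[[[0,0,-3],[0,-2,0],-1],[[0.3,0,-5.95],[0,-4,0],-1],[[0.3,0,-5.95],[0,-4,0],-1],[[0.3,0,-5.95],[0,-4,0],-1],[[0.3,0,-5.95],[0,-4,0],-1]]' 60;python3 -c "
from h import *
kn()"
```

```text
t: 31.12
eef_pos: [0.4932, 0.3332, 0.08]
orientation: [-1.393, 0.854, -0.858]
force: [3.1, -0.3, -7.7]
opening: 0.0243
knob ang 117.62 head 0.327 r 0.0853 zang-(ang-90) -0.68 z 0.08 open 0.0243 F [ 3.1 -0.3 -7.7]
```

```bash
python3 -m crank '[[[0.3,-0.5,-5.95],[0,-4,0],-1],[[0.3,0,-5.95],[0,-4,0],-1],[[0.3,0,-5.95],[0,-4,0],-1],[[0.3,0,-5.95],[0,-4,0],-1],[[0.3,0,-5.95],[0,-4,0],-1],[[0.3,0,-5.95],[0,-4,0],-1],[[0.3,0,-5.95],[0,-4,0],-1]]' 60;python3 -c "
from h import *
kn()"
```

```text
t: 32.0
eef_pos: [0.4617, 0.3038, 0.08]
orientation: [-1.52, 0.453, -0.462]
force: [3.4, 1.0, -7.1]
opening: 0.0242
knob ang 146.99 head 0.839 r 0.0848 zang-(ang-90) -0.49 z 0.08 open 0.0242 F [ 3.4  1.  -7.1]
```

```bash
python3 -m crank '[[[0.1,-0.5,-5.95],[0,-4,0],-1],[[0.1,0,-5.95],[0,-4,0],-1],[[0.1,0,-5.95],[0,-4,0],-1],[[0.1,0,-5.95],[0,-4,0],-1],[[0.1,0,-5.95],[0,-4,0],-1],[[0.1,0,-5.95],[0,-4,0],-1],[[0,0,-3],[0,-2,0],-1]]' 60;python3 -c "
from h import *
kn()"
```

```text
t: 32.88
eef_pos: [0.4489, 0.2662, 0.081]
orientation: [-1.569, 0.073, -0.092]
force: [3.3, 1.2, -7.8]
opening: 0.0244
knob ang 174.17 head 1.314 r 0.0844 zang-(ang-90) -0.2 z 0.081 open 0.0244 F [ 3.3  1.2 -7.8]
```

```bash
python3 -m crank '[[[0,0,-4.5],[0,-3,0],-1],[[0,0,-4.5],[0,-3,0],-1],[[0,0,-4.5],[0,-3,0],-1],[[0,0,-3],[0,-2,0],-1],[[0,0,0],[0,0,0],-1]]' 60;python3 -c "
from h import *
kn()"
```

```text
t: 33.5
eef_pos: [0.4491, 0.2488, 0.0814]
orientation: [-1.57, -0.09, 0.066]
force: [3.8, -0.5, -7.8]
opening: 0.0242
knob ang -174.02 head -4.763 r 0.0842 zang-(ang-90) 359.7 z 0.0814 open 0.0242 F [ 3.8 -0.5 -7.8]
```

```bash
python3 -m crank '[[[0,0,-2.2],[0,-1.5,0],-1],[[0,0,-1.5],[0,-1,0],-1],[[0,0,0],[0,0,0],-1]]' 60;python3 -m crank '[[[0,0,-1.5],[0,-1,0],-1],[[0,0,0],[0,0,0],-1]]' 60;python3 -c "
from h import *
kn()"
```

```text
t: 33.88
eef_pos: [0.4496, 0.2451, 0.0815]
orientation: [-1.569, -0.126, 0.102]
force: [4.1, -1.0, -7.5]
opening: 0.0241
t: 34.12
eef_pos: [0.4499, 0.2435, 0.0815]
orientation: [-1.569, -0.141, 0.117]
force: [3.7, -1.4, -7.7]
opening: 0.0241
knob ang -170.36 head -4.7 r 0.0841 zang-(ang-90) 359.77 z 0.0815 open 0.0241 F [ 3.7 -1.4 -7.7]
```

```bash
python3 -m crank '[[[0,0,-1.5],[0,-1,0],-1],[[0,0,0],[0,0,0],-1]]' 60;python3 -c "
from h import *
kn()"
```

```text
t: 34.38
eef_pos: [0.4501, 0.2425, 0.0815]
orientation: [-1.567, -0.156, 0.132]
force: [3.4, 2.4, -7.6]
opening: 0.0241
knob ang -169.63 head -4.687 r 0.0841 zang-(ang-90) 360.14 z 0.0815 open 0.0241 F [ 3.4  2.4 -7.6]
```

```bash
python3 -m crank '[[[0,6,0],[0,0,0],-1],[[0,5,0],[0,0,0],-1],[[0,0,0],[0,0,0],-1]]' 60;python3 -m crank '[[[0,4,0],[0,0,0],-1],[[0,0,0],[0,0,0],-1]]' 60;python3 -c "
from h import *
kn()"
```

```text
t: 34.75
eef_pos: [0.4501, 0.2425, 0.0696]
orientation: [-1.567, -0.156, 0.132]
force: [3.4, 1.4, -5.9]
opening: 0.0241
t: 35.0
eef_pos: [0.4501, 0.2425, 0.0655]
orientation: [-1.566, -0.156, 0.132]
force: [2.2, 0.2, -4.2]
opening: 0.0239
knob ang -169.65 head -4.687 r 0.0841 zang-(ang-90) 360.17 z 0.0655 open 0.0239 F [ 2.2  0.2 -4.2]
```

```bash
python3 -m crank '[[[0,0,0],[0,0,0],0.2],[[0,0,0],[0,0,0],0.2],[[0,0,0],[0,0,0],0.2],[[0,-30,0],[0,0,0],0.2],[[0,-40,0],[0,0,0],0.2],[[-50,-10,0],[0,0,0],0.2],[[0,0,-60],[0,0,0],-1],[[0,0,-60],[0,0,0],-1],[[0,0,0],[0,0,0],-1]]' 60;python3 - <<'E'
from h import *
p,d=env.snapshot("top");crop(p,180,300,140,280,4.2,"t12.png")
W=cloud("top",d)
k=(W[...,2]>.062)&(W[...,2]<.12)&(np.hypot(W[...,0]-.449,W[...,1]-.243)<.022)
print("knob",k.sum(),W[k].mean(0),np.percentile(W[k][:,2],[50,80,90,95]))
p,d=env.snapshot("scene");crop(p,360,560,180,340,4,"s12.png");W=cloud("scene",d)
k=(W[...,2]>.062)&(W[...,2]<.12)&(np.hypot(W[...,0]-.449,W[...,1]-.243)<.022)
print("knob",k.sum(),W[k].mean(0),np.percentile(W[k][:,2],[50,80,90,95]))
go(.4866,-.36,.12)
E
```

```text
t: 36.12
eef_pos: [0.4209, 0.1143, 0.149]
orientation: [-1.566, -0.163, 0.135]
force: [0.5, -0.1, -0.7]
opening: -0.0002
knob 72 [0.44818981 0.23966648 0.08157263] [0.08291932 0.08447879 0.08635201 0.08737222]
knob 146 [0.4569     0.24404781 0.07685712] [0.079097   0.08388547 0.0844654  0.08498355]
t 36.23 tcp [0.4207 0.1168 0.1489] zang 101.0 open 0.0004 F [-0.8 -0.8  0.1] j [ 0.27  0.11 -0.39  1.05 -0.    0.08]
  rotvec [0.1 0.  1. ] shift after rot [ -26.5   28.9 -480.6] in current axes [ -27.    28.9 -480.6]
```

View pics/t12.png

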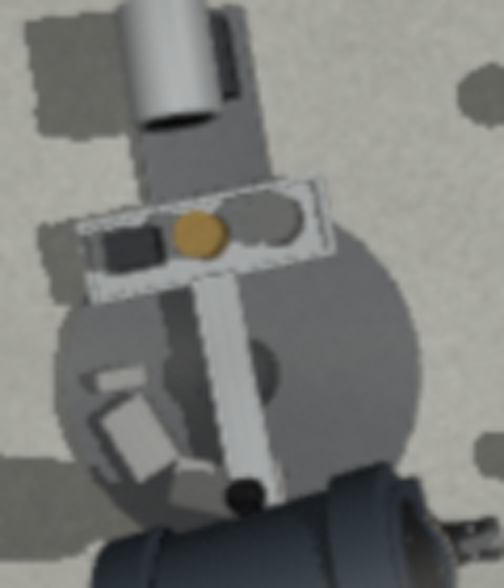

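View pics/s12.png

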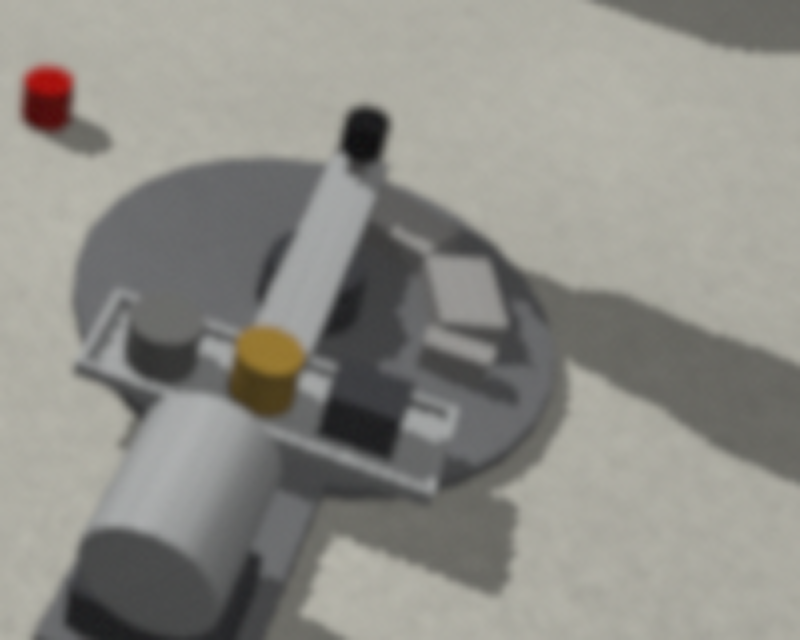

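```bash
python3 -m crank '[[[-3,0,-56],[0,0,1],-1],[[-3,0,-56],[0,0,0],-1],[[-3,0,-56],[0,0,0],-1],[[-3,0,-56],[0,0,0],-1],[[-3,0,-56],[0,0,0],-1],[[-3,0,-56],[0,0,0],-1],[[-3,0,-56],[0,0,0],-1],[[-3,0,-50],[0,0,0],-1],[[0,0,-20],[0,0,0],-1],[[0,0,0],[0,0,0],-1]]' 60;python3 -c "
from h import *
go(.4866,-.36,.09)"
```

```text
t: 37.48
eef_pos: [0.498, -0.3427, 0.147]
orientation: [-1.562, -0.169, 0.166]
force: [-0.3, 0.8, -0.8]
opening: -0.0
t 37.48 tcp [ 0.498  -0.3427  0.147 ] zang 102.2 open -0.0 F [-0.3  0.8 -0.8] j [-0.6   0.46  0.08  1.19  0.   -0.82]
  rotvec [-0.1 -0.   0.1] shift after rot [-14.8  57.  -14.5] in current axes [-14.9  56.9 -14.6]
```

```bash
python3 -m crank '[[[-15,25,-14.5],[0,0,0],-1],[[0,25,0],[0,0,0],-1],[[0,0,0],[0,0,0],-1]]' 60;python3 - <<'E'
from h import *
go(.4866,-.36,.075)
p,d=env.snapshot("scene");crop(p,220,320,100,180,8,"s13.png")
E
```

```text
t: 37.85
eef_pos: [0.4885, -0.3556, 0.0957]
orientation: [-1.561, -0.173, 0.17]
force: [0.1, -0.5, 0.1]
opening: 0.0003
t 37.85 tcp [ 0.4885 -0.3556  0.0957] zang 102.5 open 0.0003 F [ 0.1 -0.5  0.1] j [-0.63  0.49 -0.01  1.07  0.   -0.85]
  rotvec [-0.1 -0.   0.1] shift after rot [-2.8 20.7 -3.9] in current axes [-2.8 20.7 -3.9]
```

View pics/s13.png

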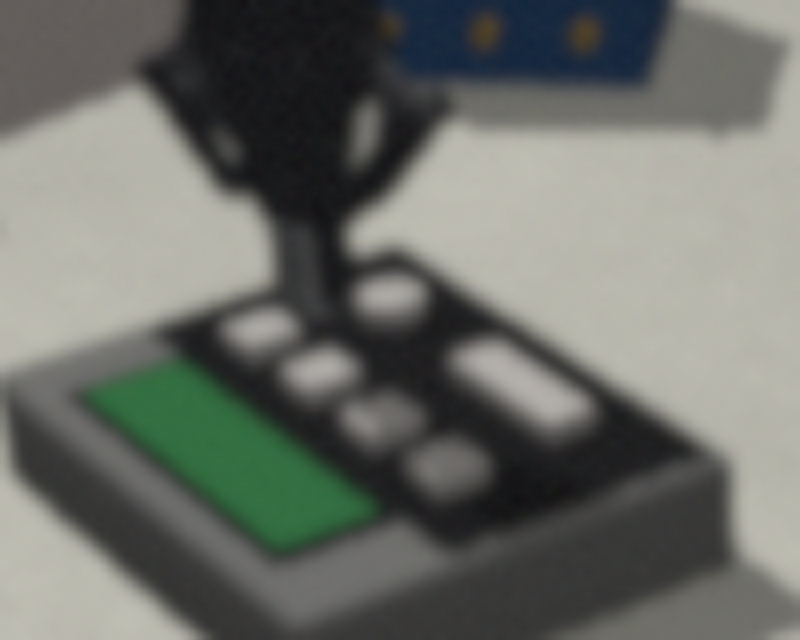

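```bash
python3 -m crank '[[[-2.5,20,-4],[0,0,0],-1],[[0,5,0],[0,0,0],-1],[[0,4,0],[0,0,0],-1],[[0,3,0],[0,0,0],-1],[[0,3,0],[0,0,0],-1],[[0,0,0],[0,0,0],-1]]' 60;python3 -c "
from h import *
go(.4866,-.36,.062)"
```

```text
t: 38.65
eef_pos: [0.4911, -0.3593, 0.0668]
orientation: [-1.567, -0.18, 0.168]
force: [-1.3, -0.3, 2.2]
opening: 0.0001
t 38.65 tcp [ 0.4911 -0.3593  0.0668] zang 102.7 open 0.0001 F [-1.3 -0.3  2.2] j [-0.63  0.51 -0.05  1.    0.   -0.85]
  rotvec [0.2 0.  0.4] shift after rot [-4.6  4.8  0.3] in current axes [-4.6  4.8  0.3]
```

```bash
python3 -m crank '[[[-1,3,0],[0,0,0],-1],[[-1,3,0],[0,0,0],-1],[[0,3,0],[0,0,0],-1],[[0,2,0],[0,0,0],-1]]' 60;python3 -m crank '[[[0,3,0],[0,0,0],-1],[[0,3,0],[0,0,0],-1]]' 60;python3 - <<'E'
from h import *
p,d=env.snapshot("scene");crop(p,220,320,100,180,8,"s14.png")
E
```

```text
t: 39.15
eef_pos: [0.4906, -0.3601, 0.0614]
orientation: [-1.569, -0.185, 0.164]
force: [-14.6, 12.0, 42.1]
opening: 0.0002
t: 39.4
eef_pos: [0.4906, -0.3601, 0.0611]
orientation: [-1.572, -0.187, 0.162]
force: [-17.4, 13.9, 54.0]
opening: 0.0001
```

View pics/s14.png

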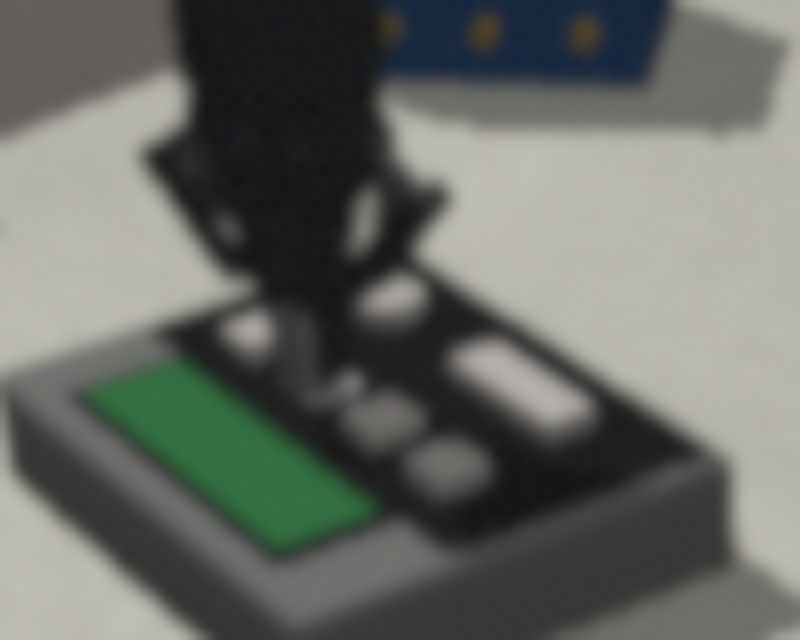

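```bash
python3 -m crank '[[[0,-15,0],[0,0,0],-1],[[0,-20,0],[0,0,0],-1],[[0,0,0],[0,0,0],-1]]' 60;python3 -c "
from h import *
go(.5056,-.2725,.09)"
```

```text
t: 39.83
eef_pos: [0.4896, -0.3601, 0.0976]
orientation: [-1.573, -0.187, 0.161]
force: [0.2, -0.8, 0.2]
opening: -0.0001
t 39.83 tcp [ 0.4896 -0.3601  0.0976] zang 102.7 open -0.0001 F [ 0.2 -0.8  0.2] j [-0.64  0.48 -0.02  1.05  0.   -0.86]
  rotvec [0.6 0.  0.9] shift after rot [34.9  7.6 82. ] in current axes [34.8  7.2 82.1]
```

```bash
python3 -m crank '[[[17.5,0,42],[0.6,0,0.9],-1],[[17.5,0,42],[0,0,0],-1],[[0,0,0],[0,0,0],-1]]' 60;python3 -c "
from h import *
go(.5056,-.2725,.075)"
```

```text
t: 40.2
eef_pos: [0.5043, -0.2684, 0.0942]
orientation: [-1.562, -0.17, 0.175]
force: [-0.3, -0.1, 0.2]
opening: 0.0002
t 40.2 tcp [ 0.5043 -0.2684  0.0942] zang 102.6 open 0.0002 F [-0.3 -0.1  0.2] j [-0.49  0.43 -0.11  1.04 -0.   -0.71]
  rotvec [-0.1  0.  -0.2] shift after rot [ 0.4 19.2 -4.3] in current axes [ 0.4 19.2 -4.4]
```

```bash
python3 -m crank '[[[-1,18,-4],[0,0,0],-1],[[-1,3,0],[0,0,0],-1],[[0,0,0],[0,0,0],-1]]' 60;python3 - <<'E'
from h import *
go(.5056,-.2725,.06)
p,d=env.snapshot("scene");crop(p,220,320,100,180,8,"s15.png")
E
```

```text
t: 40.58
eef_pos: [0.5023, -0.2733, 0.0712]
orientation: [-1.562, -0.168, 0.177]
force: [1.1, 0.2, 0.2]
opening: 0.0002
t 40.58 tcp [ 0.5023 -0.2733  0.0712] zang 102.6 open 0.0002 F [1.1 0.2 0.2] j [-0.5   0.45 -0.14  0.99 -0.   -0.72]
  rotvec [-0.1  0.  -0.3] shift after rot [ 3.4 11.2  0. ] in current axes [ 3.5 11.2  0. ]
```

View pics/s15.png

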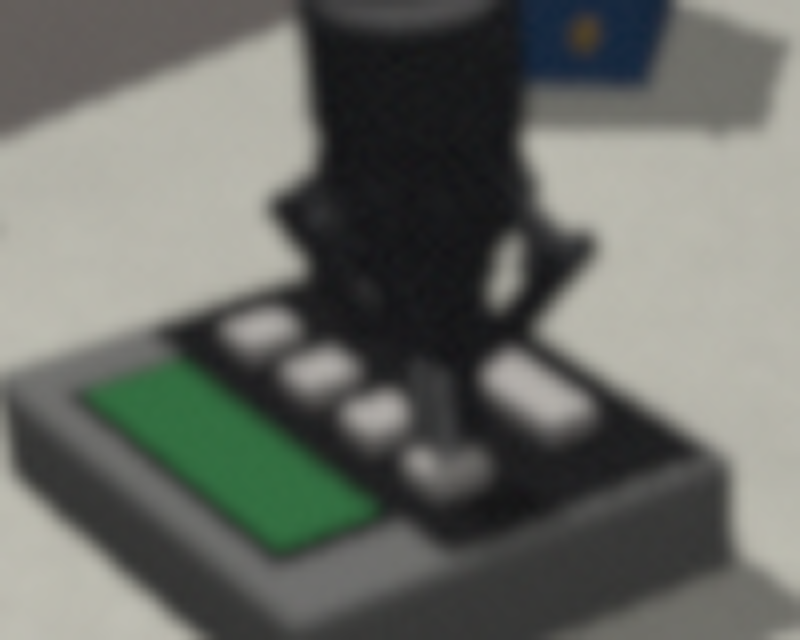

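```bash
python3 -m crank '[[[3,4,0],[0,0,0],-1],[[0,3,0],[0,0,0],-1],[[0,3,0],[0,0,0],-1],[[0,1,0],[0,0,0],-1]]' 60;python3 -m crank '[[[0,2,0],[0,0,0],-1],[[0,0,0],[0,0,0],-1]]' 60
```

```text
t: 41.12
eef_pos: [0.5059, -0.2731, 0.0617]
orientation: [-1.563, -0.169, 0.175]
force: [-8.9, 4.0, 25.5]
opening: 0.0003
t: 41.38
eef_pos: [0.5059, -0.2731, 0.0622]
orientation: [-1.564, -0.17, 0.174]
force: [-3.1, 2.3, 4.4]
opening: 0.0001
```

```bash
python3 -m crank '[[[0,-15,0],[0,0,0],-1],[[0,-20,0],[0,0,0],-1],[[0,0,0],[0,0,0],-1]]' 60;python3 -c "
from h import *
go(.4455,-.292,.09)"
```

```text
t: 41.75
eef_pos: [0.5064, -0.2733, 0.0996]
orientation: [-1.565, -0.171, 0.173]
force: [0.5, -0.2, 0.1]
opening: 0.0001
t 41.75 tcp [ 0.5064 -0.2733  0.0996] zang 102.6 open 0.0001 F [ 0.5 -0.2  0.1] j [-0.49  0.43 -0.09  1.05 -0.   -0.71]
  rotvec [ 0.1 -0.  -0.1] shift after rot [-63.5   9.6  -5. ] in current axes [-63.5   9.7  -5. ]
```

```bash
python3 -m crank '[[[-32,0,-2],[0,0,0],-1],[[-32,3,-3],[0,0,0],-1],[[0,18,0],[0,0,0],-1],[[0,3,0],[0,0,0],-1],[[0,0,0],[0,0,0],-1]]' 60;python3 - <<'E'
from h import *
go(.4455,-.292,.062)
p,d=env.snapshot("scene");crop(p,220,320,100,180,8,"s16.png")
p,d=env.snapshot("top");crop(p,180,300,140,280,4.2,"t16.png")
E
```

```text
t: 42.38
eef_pos: [0.4433, -0.2925, 0.0741]
orientation: [-1.565, -0.171, 0.174]
force: [0.3, 1.0, 0.0]
opening: -0.0
t 42.38 tcp [ 0.4433 -0.2925  0.0741] zang 102.6 open -0.0 F [0.3 1.  0. ] j [-0.58  0.37 -0.26  0.95 -0.   -0.8 ]
  rotvec [ 0.  -0.  -0.1] shift after rot [ 2.3 12.1 -0. ] in current axes [ 2.3 12.1 -0. ]
```

View pics/s16.png

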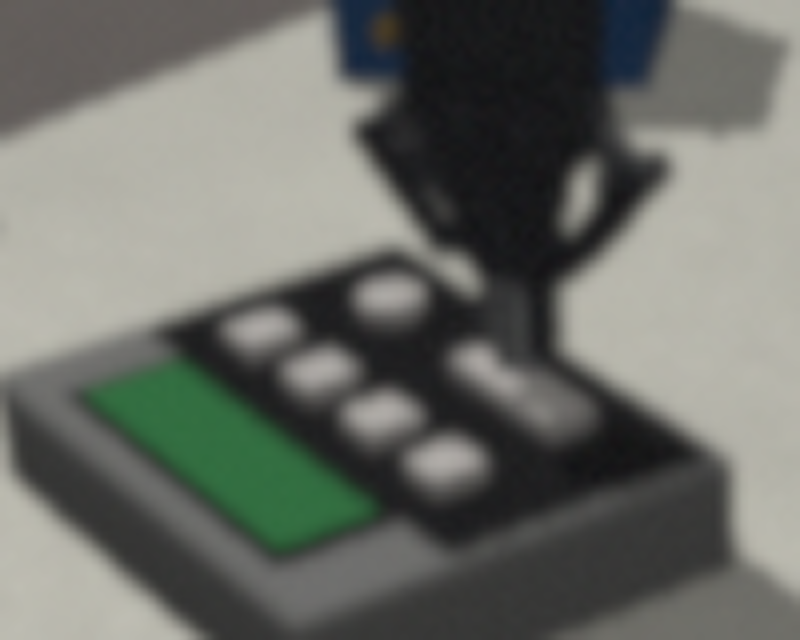

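View pics/t16.png

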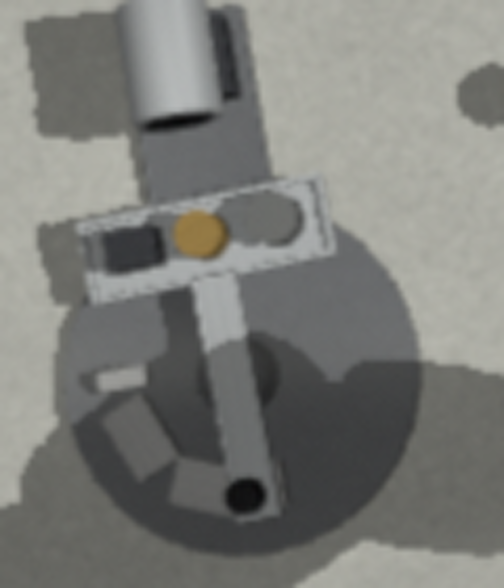

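Tip is over the bar (scene crop about 520,360), and the samples are undisturbed at the detector. I press the bar now.

```bash
python3 -m crank '[[[1,5,0],[0,0,0],-1],[[0,3,0],[0,0,0],-1],[[0,3,0],[0,0,0],-1],[[0,2,0],[0,0,0],-1]]' 60;python3 -m crank '[[[0,2,0],[0,0,0],-1],[[0,0,0],[0,0,0],-1]]' 60
```

```text
t: 42.98
eef_pos: [0.4454, -0.2925, 0.0616]
orientation: [-1.566, -0.173, 0.174]
force: [-7.3, 4.3, 27.0]
opening: -0.0
t: 43.22
eef_pos: [0.4454, -0.2925, 0.0621]
orientation: [-1.567, -0.174, 0.173]
force: [-3.1, 1.9, 5.3]
opening: 0.0004
```

```bash
python3 -m crank '[[[0,-30,0],[0,0,0],-1],[[0,-50,0],[0,3.7,0],-1],[[0,0,0],[0,0,0],-1]]' 60;python3 -c "
from h import *
go(.4495,.2435,.14,98.9)"
```

```text
t: 43.6
eef_pos: [0.4452, -0.2921, 0.144]
orientation: [-1.57, -0.122, 0.12]
force: [0.8, 0.1, -0.4]
opening: -0.0001
t 43.6 tcp [ 0.4452 -0.2921  0.144 ] zang 98.8 open -0.0001 F [ 0.8  0.1 -0.4] j [-0.58  0.31 -0.15  1.11 -0.   -0.73]
  rotvec [ 0.2 -0.1  0. ] shift after rot [ 87.1   4.  528.5] in current axes [ 86.5   2.5 528.6]
```

```bash
python3 -m crank '[[[9,0,58],[0,0,0],0.3],[[9,0,58],[0,0,0],0.3],[[9,0,58],[0,0,0],0.3],[[9,0,58],[0,0,0],0.3],[[9,0,58],[0,0,0],0.3],[[9,0,58],[0,0,0],0.3],[[9,0,58],[0,0,0],0.3],[[9,0,58],[0,0,0],0.3],[[9,0,50],[0,0,0],0.3],[[0,0,0],[0,0,0],0.3]]' 40;python3 -c "
from h import *
go(.4495,.2435,.10,98.9)"
```

```text
t: 44.85
eef_pos: [0.4446, 0.2439, 0.1363]
orientation: [-1.57, -0.122, 0.122]
force: [-0.3, -0.2, 0.6]
opening: 0.0556
t 44.85 tcp [0.4446 0.2439 0.1363] zang 98.9 open 0.0556 F [-0.3 -0.2  0.6] j [ 0.5   0.27 -0.22  1.08 -0.    0.35]
  rotvec [ 0.2  0.  -0. ] shift after rot [ 4.8 36.3 -1.1] in current axes [ 4.8 36.3 -1. ]
```

```bash
python3 -m crank '[[[4,18,-1],[0,0,0],0.3],[[0,18,0],[0,0,0],0.3],[[0,12,0],[0,0,0],0.3],[[0,0,0],[0,0,0],0.3]]' 40;python3 -c "
from h import *
go(.4495,.2435,.065,98.9)"
```

```text
t: 45.35
eef_pos: [0.448, 0.2415, 0.0851]
orientation: [-1.572, -0.121, 0.124]
force: [-1.0, -0.5, -0.3]
opening: 0.0552
t 45.35 tcp [0.448  0.2415 0.0851] zang 99.0 open 0.0552 F [-1.  -0.5 -0.3] j [ 0.5   0.32 -0.3   0.96 -0.    0.34]
  rotvec [ 0.2  0.1 -0.1] shift after rot [ 1.8 20.1  1.8] in current axes [ 1.8 20.1  1.9]
```

```bash
python3 -m crank '[[[1,10,2],[0,0,0],0.3],[[0,9.5,0],[0,0,0],0.3],[[0,0,0],[0,0,0],0.3]]' 40;python3 -m crank '[[[0,0,0],[0,0,0],-1],[[0,0,0],[0,0,0],-1],[[0,0,0],[0,0,0],-1]]' 60;python3 -c "
from h import *
kn()"
```

```text
t: 45.72
eef_pos: [0.4493, 0.2434, 0.0651]
orientation: [-1.571, -0.122, 0.123]
force: [0.5, -0.5, 0.3]
opening: 0.0555
t: 46.1
eef_pos: [0.4493, 0.2435, 0.0658]
orientation: [-1.571, -0.122, 0.123]
force: [0.1, 0.0, -4.4]
opening: 0.0243
knob ang -170.42 head -4.7 r 0.0846 zang-(ang-90) 359.35 z 0.0658 open 0.0243 F [ 0.1  0.  -4.4]
```

```bash
python3 -m crank '[[[0,-5,0],[0,0,0],-1],[[0,-5,0],[0,0,0],-1],[[0,-5,0],[0,0,0],-1],[[0,0,0],[0,0,0],-1]]' 60;python3 -c "
from h import *
kn()"; python3 -m crank '[[[0,0,3],[0,2,0],-1],[[0.2,0,5.95],[0,4,0],-1],[[0.2,0,5.95],[0,4,0],-1],[[0.2,0,5.95],[0,4,0],-1],[[0.2,0,5.95],[0,4,0],-1]]' 60;python3 -c "
from h import *
kn()"
```

```text
t: 46.6
eef_pos: [0.4493, 0.2434, 0.0816]
orientation: [-1.571, -0.122, 0.123]
force: [1.8, -0.2, -8.5]
opening: 0.0245
knob ang -170.37 head -4.7 r 0.0847 zang-(ang-90) 359.29 z 0.0816 open 0.0245 F [ 1.8 -0.2 -8.5]
t: 47.22
eef_pos: [0.4487, 0.2697, 0.0805]
orientation: [-1.573, 0.133, -0.131]
force: [2.1, 0.3, -7.2]
opening: 0.0242
knob ang 171.79 head 1.272 r 0.085 zang-(ang-90) -1.4 z 0.0805 open 0.0242 F [ 2.1  0.3 -7.2]
```

```bash
python3 -m crank '[[[0.2,-0.5,5.95],[0,3.8,0],-1],[[0.2,0,5.95],[0,3.8,0],-1],[[0.2,0,5.95],[0,4,0],-1],[[0.2,0,5.95],[0,4,0],-1],[[0.2,0,5.95],[0,4,0],-1],[[0.2,0,5.95],[0,4,0],-1],[[0.2,0,5.95],[0,4,0],-1]]' 60;python3 -c "
from h import *
kn()"
```

```text
t: 48.1
eef_pos: [0.464, 0.3084, 0.0789]
orientation: [-1.517, 0.522, -0.518]
force: [1.0, -0.7, -6.3]
opening: 0.0242
knob ang 143.54 head 0.779 r 0.0855 zang-(ang-90) -1.56 z 0.0789 open 0.0242 F [ 1.  -0.7 -6.3]
```

```bash
python3 -m crank '[[[0.1,-0.5,5.95],[0,4,0],-1],[[0.1,0,5.95],[0,4,0],-1],[[0.1,0,5.95],[0,4,0],-1],[[0.1,0,5.95],[0,4,0],-1],[[0.1,0,5.95],[0,4,0],-1]]' 60;python3 -c "
from h import *
kn()"
```

```text
t: 48.72
eef_pos: [0.4858, 0.3295, 0.078]
orientation: [-1.43, 0.799, -0.796]
force: [0.9, 0.2, -6.5]
opening: 0.0241
knob ang 123.15 head 0.423 r 0.0859 zang-(ang-90) -1.72 z 0.078 open 0.0241 F [ 0.9  0.2 -6.5]
```

```bash
python3 -m crank '[[[0,-2.5,5.95],[0,4,0],-1],[[0.1,0,5.95],[0,4,0],-1],[[0.1,0,5.95],[0,4,0],-1],[[0.1,0,5.95],[0,4,0],-1],[[0,0,4.5],[0,3,0],-1],[[0,0,0],[0,0,0],-1]]' 60;python3 -c "
from h import *
kn()"
```

```text
t: 49.48
eef_pos: [0.5126, 0.3414, 0.0785]
orientation: [-1.312, 1.057, -1.056]
force: [3.3, 0.1, -6.9]
opening: 0.0243
knob ang 103.59 head 0.082 r 0.0862 zang-(ang-90) -1.67 z 0.0785 open 0.0243 F [ 3.3  0.1 -6.9]
```

```bash
python3 -m crank '[[[0.3,-1,3.5],[0,2.5,0],-1],[[0.2,-1,2.5],[0,1.5,0],-1],[[0,0,0],[0,0,0],-1]]' 60;python3 -m crank '[[[0,0,1.5],[0,1,0],-1],[[0,0,0],[0,0,0],-1]]' 60;python3 -c "
from h import *
kn()"
```

```text
t: 49.85
eef_pos: [0.5182, 0.3425, 0.0803]
orientation: [-1.284, 1.108, -1.106]
force: [2.4, 1.1, -7.3]
opening: 0.0242
t: 50.1
eef_pos: [0.5197, 0.3427, 0.0802]
orientation: [-1.277, 1.12, -1.119]
force: [2.7, 1.2, -7.7]
opening: 0.0242
knob ang 98.78 head -0.002 r 0.0861 zang-(ang-90) -1.71 z 0.0802 open 0.0242 F [ 2.7  1.2 -7.7]
```

```bash
python3 -m crank '[[[0,6,0],[0,0,0],-1],[[0,5,0],[0,0,0],-1],[[0,0,0],[0,0,0],-1]]' 60;python3 -m crank '[[[0,4,0],[0,0,0],-1],[[0,0,0],[0,0,0],-1]]' 60;python3 -c "
from h import *
kn()"
```

```text
t: 50.48
eef_pos: [0.5196, 0.3427, 0.0685]
orientation: [-1.276, 1.12, -1.119]
force: [1.0, 2.7, -5.1]
opening: 0.0245
t: 50.72
eef_pos: [0.5204, 0.3429, 0.0657]
orientation: [-1.274, 1.119, -1.119]
force: [1.9, -0.2, -0.7]
opening: 0.024
knob ang 98.27 head -0.011 r 0.0862 zang-(ang-90) -1.18 z 0.0657 open 0.024 F [ 1.9 -0.2 -0.7]
```

```bash
python3 -m crank '[[[0,0,0],[0,0,0],0.2],[[0,0,0],[0,0,0],0.2],[[0,0,0],[0,0,0],0.2],[[0,-30,0],[0,0,0],0.2],[[0,-40,0],[0,0,0],0.2],[[-60,-20,0],[0,0,0],0.2],[[-60,0,0],[0,0,0],0.2],[[0,0,0],[0,0,0],0.2]]' 40;python3 - <<'E'
from h import *
for n in("top","scene"):
    p,d=env.snapshot(n);W=cloud(n,d)
    if n=="top":crop(p,180,390,120,280,3.8,"t20.png")
    else: crop(p,190,510,100,340,2.5,"s20.png")
    k=(W[...,2]>.062)&(W[...,2]<.12)&(np.hypot(W[...,0]-.5195,W[...,1]-.342)<.022)
    print("knob",k.sum(),W[k].mean(0),np.percentile(W[k][:,2],[50,80,90,95]))
    for nm,(x,y) in dict(beaker=(.774,-.068),bob=(.735,.036)).items(): pass
E
```

```text
t: 51.72
eef_pos: [0.5052, 0.4643, 0.1572]
orientation: [-1.275, 1.122, -1.121]
force: [0.6, -0.5, -0.2]
opening: 0.0514
knob 78 [0.5179841  0.3394564  0.08129494] [0.083114   0.08495486 0.08635134 0.08699054]
knob 189 [0.52700608 0.3433573  0.07741955] [0.08094914 0.08393721 0.08430795 0.08476378]
```

View pics/t20.png

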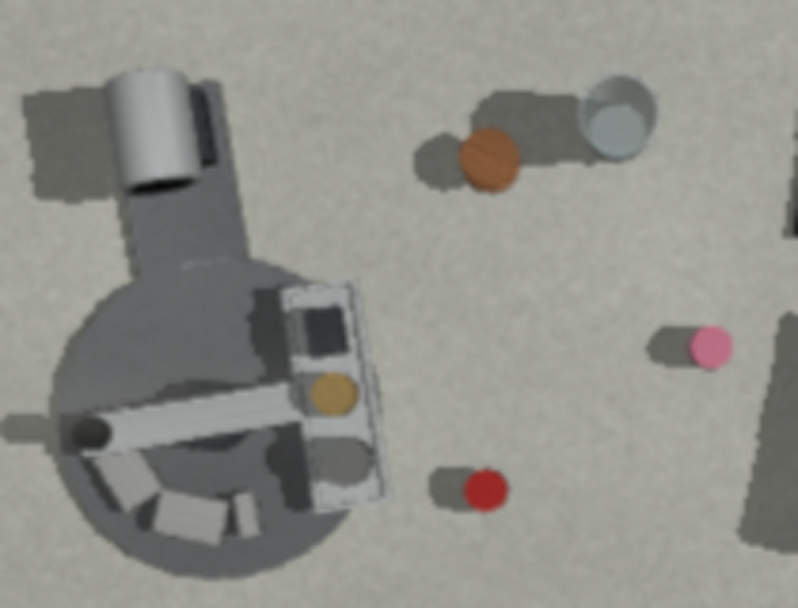

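View pics/s20.png

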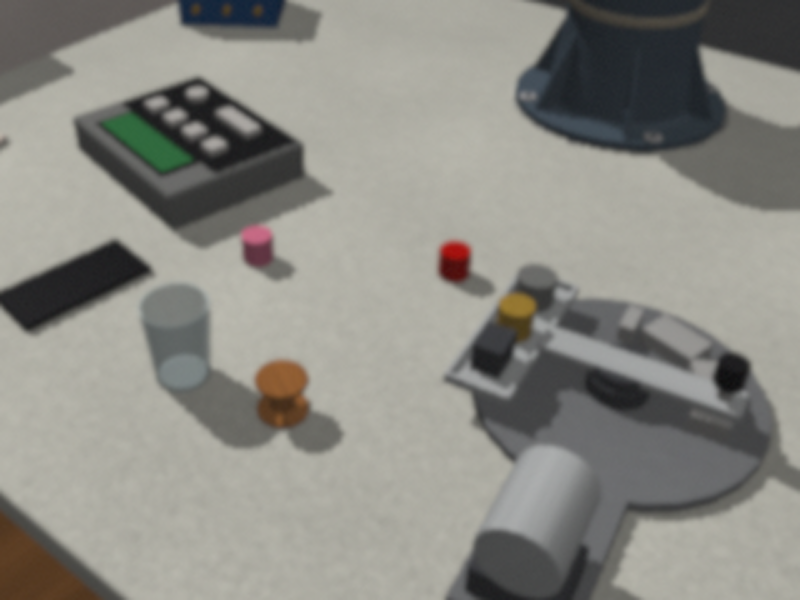

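```bash
python3 -c "
from workcell import env
print(env.hand_in());print(env.state()['t'])"
```

```text
the job is handed in; nothing more can be done
None
the job is handed in; nothing more can be done
```

The job is done and handed in after about 52 s; no verdict was reported.

**What I did**
- **Home lock:** I first locked the loose arm in the home slot, then pressed the round key to the bottom to zero the counter.
- **Samples:** Three were present: disc, brass cylinder and dark slab. There was no aluminium square. I set them in a row in the tray. The brass cylinder was knocked about 4 cm aside before I reached it, so I measured it again before gripping.
- **Measuring:** I lifted the knob, swung the tray to the detector and let the plunger drop home. Then I pressed the third key, the first key and the bar, one at a time.
- **Return:** I lifted the knob again, swung the tray home, let the plunger drop and backed the gripper away.

**Last checks**
- Both cameras show the knob top about 85 mm above the bench. That matches the plunger being home.
- The arm angle at home came out as about -0.01 rad from the gripper position.
- All three samples stand upright in the tray, all keys look up, and nothing is in contact with the robot.
- The beaker, phone and bobbin look unmoved. I checked them only by eye.

**What was not clean**
- The two cameras disagreed by about 4 mm in x, so I used their average.
- I pressed the third key harder than needed: about 54 N at the fingertips, against 5 N to bottom it. That is under the 120 N wrist limit. The 40 N limit is for the arm and gripper body, and I took it not to cover the fingertips.
- I judged the key presses from force, tool height and pictures, because the key travel cannot be read directly.

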